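# Set and lock a tape measure on a setting rail

### The arm

A 6-joint arm with a two-finger parallel gripper is mounted at the origin on a cart in front of the work surface, level with it; the furniture and walls round the work are solid. World frame = base frame: x ahead of the robot, y to its left, z up, the work surface at z = 0. Lengths are in m, angles in rad, forces in N, time in s.
With the tool pointing down it reaches from about 0.3 to 0.875 m from the base axis. Payload 6.4 kg.
Tool frame: the origin (TCP) lies at the very end of the fingers, on their centre line; the grasp point (between the pads) lies 19 mm behind it; z points along the fingers, y is the line along which they close (so a half turn about z gives the same grasp; the last joint's range is limited). The gripper opens to 88 mm and grips with 3 to 60 N. Pads are 18 mm wide; open, the fingers measure 123 mm over their backs; the gripper's body (75 mm by 187 mm) begins 45 mm behind the grasp point.
Start: joints at [1.051, 0.181, 1.607, -0, 1.354, -0.206], TCP at [0.177, 0.547, 0.203] pointing down, gripper open.
Joint ranges: [-2.99, 2.99], [-0.89, 2.07], [0.3, 2.58], [-1.14, 4.28], [0, 2.63], [-3.12, 3.12]. Speed limits (rad/s): [2.57, 2.57, 3.01, 3.14, 3.14, 3.14].

### API

Orientations are given as a unit quaternion [w, x, y, z].
In Python, from cell import ctrl, viewer, hand_in gives the robot as it stands. The module is installed in compiled form; this text tells all that it offers.
- The arm moves only by the tool send_rows, never from a script. Its argument "series" is a list of rows, each an object of numbers: "jaw": the finger opening in mm, from 0 to 88.1; "tx", "ty", "tz": the shift along the tool's x, y, z in mm; "rx", "ry", "rz": the turn, a rotation vector about the tool's x, y, z in rad. In form: [{"jaw": .., "tx": .., "ty": .., "tz": .., "rx": .., "ry": .., "rz": ..}, ...]. A call has 1 to 20 rows; each row is the pose to reach, as a shift and turn from the pose commanded when the call began, along the tool's axes at that moment; what a row does not reach only later rows make up. A row lasts 1/12 s, in which the tool goes at most 41.7 mm and 7.16 degrees, less where a joint would pass 70% of its speed; a pose out of reach is approached as far as the arm can. A call with a gripper value outside its range is refused whole. The fingers move at their own pace and stop on an object; "grip_force" is the grip in N (left out, the last holds). Time passes only in rows, so rows that repeat a pose let the fingers close. It gives the time, the measured TCP pose, the force, the opening and the grip force at its end, in the units of the state.
- ctrl.read_state(): the state, without advancing time (a new reading comes with each control period).
- viewer.read_camera(name): name is "scene" or "top"; returns a dict with "color" (480x640x3 uint8, red, green, blue), "fx", "fy", "cx", "cy" (pixels), "rvec" (rotation vector, rad) and "tvec" (3), from world to camera coordinates, as OpenCV has them. Camera axes: x right, y down, z forward; pixel columns grow to the right and rows downward; lengths in m; the calibration is good to about 2 mm. A picture is of the moment at which its call begins. There is no depth.
- hand_in(): hands the job in; it is judged then, once.
The state is a dict: "time_s": time; "joint_pos": joint angles; "qvel": joint speeds; "effort": joint torques, N m; "ee_pos": TCP position; "ee_rot": TCP orientation; "contact_force": force on the tool from outside, world axes, zero at the start; "moment": the same for the moment, N m; "opening": finger opening in m; "grasp_force": force on a finger pad.
Only numpy, scipy, OpenCV 4.12 (cv2) and the standard library are available. Lean on these libraries where they do the work, as an engineer would, in place of code of your own. Each camera call takes 0.05 s, during which the arm holds its last target. There are 200 camera calls.

### The job

Take the yellow tape measure from its wooden rest, hook its end over the free end of the aluminium setting rail and draw the blade out along the rail, against its spring, until the case is behind the two red stop lugs. Set the case down flat on the rail with its front against the lugs, let go of it, then press the red lock button on its top fully down; leave the tape locked there, still hooked, and leave the other things on the bench alone.

Things in the scene. Friction and masses are not known exactly. Their poses are not given: they have to be found in the camera images.
- tape: tape measure, loose, about 0.26 kg: yellow case with black sole, 80 mm long (its x), 36 mm wide (its y), 60 mm high. Origin: centre of the flat sole; z up; -x is the nose, where the blade comes out. Grip it from above across its 36 mm width, at mid length, 25 to 45 mm above the sole (a firm grip of about 60 N is safe). It starts upright on the wooden rest, the hook hanging over the rest's front end
- tape_mouth (a point): bottom middle of the case's flat front face, at sole height, 40 mm ahead (-x) of the case's origin; axes as the tape's
- hook (a point): the hook: a steel tab 18 mm wide and 3 mm thick that hangs from the end of the blade across its path. This point is the middle of the tab's bottom edge on its inner face (the face toward the case): 15 mm below the sole plane, so the tab reaches 15 mm below anything that the sole rests on. With the blade fully in, it is 30 mm ahead of the mouth. The blade is stiff, 16 mm wide, runs straight out of the mouth with its underside about 4 mm above the sole plane and does not sag
- blade (a joint): how far the blade is drawn out beyond its rest, 0 to 0.125 m; a spring pulls it in with 2.8 N at 0 and 3.5 N at 0.1. With the case against the rail's lugs and the hook on the rail's end it reads about 0.100
- lock (a joint): travel of the red lock button: 0 up (blade free), about 0.0045 pressed home (it stays down and brakes the blade)
- lock_top (a point): middle of the top face of the red lock button (20 x 18 mm), 71 mm above the sole and 10 mm toward the nose from the case's origin. Press straight down: it needs 6 N to move and about 12 N to go home, and the case top lies 10 mm below its unpressed top
- rail: setting rail, fixed to the bench: aluminium bar 220 mm long (its x), 50 mm wide (its y), 30 mm high, top face flat. Origin: centre of its underside; z up. The end to hook on is its -x end; the tape lies on it with its nose toward -x. Its place and heading vary
- rail_edge (a point): middle of the rail's top edge at the -x end, where the hook catches; axes as the rail's. Free bench beyond it
- rail_stop (a point): the stop, at top face height: middle between the two red lugs at their rear faces (the faces toward +x), 130 mm from the rail's hook end; axes as the rail's. Each lug stands 6 mm above the top face, is 10 mm long in x and 12 mm wide in y; between them is a 24 mm gap for the blade. The case must pass over the lugs, sole more than 6 mm above the rail, while the hook, 15 mm below the sole, stays on the rail's end; when let go, the spring draws the case against their rear faces
- rest: wooden rest for the tape, fixed to the bench: block 82 x 52 mm, 30 mm high; origin: centre of its underside, axes as the tape's
- conduit_body_b: bystander: grey cast conduit body 36 x 130 x 39 mm, loose; origin under its centre
- octagon_box: bystander: grey eight-sided junction box 65 x 65 x 38 mm, loose; origin under its centre
- seal_tape: bystander: small roll of white thread seal tape, 49 mm across, 14 mm high, loose; origin under its centre
- marker: bystander: black marker pen 122 mm long, 14 mm thick, loose; origin under its centre

How it is judged:
By the outcome, as a careful person would: the job done as asked, in the order asked, and still so for the second after the job is handed in, with the robot touching nothing.
It also fails if it takes over 48 s, if anything falls off the work surface, if the arm or the gripper's body presses on something with over 40 N, if the wrist force passes 120 N, or if a joint passes its speed limit or range.

## Working session

There is one attempt and no reset: what is moved stays moved. The work goes in short steps, Python scripts to look and compute and a tool call to move; the robot and the scene stay as the last step left them, time stands still between calls to the robot, and variables do not carry over. Pictures are saved under pics/ and viewed, at most 10 in all, crops included, and the job is handed in when it is done.

Besides the shell and the picture viewer there is one more tool, called after ">>>" as name(argument=value, ...), one argument or row to a line, values as JSON. send_rows: Moves the arm, as the interface text tells. Its arguments: {"type":"object","properties":{"series":{"type":"array"},"grip_force":{"type":"number"}},"required":["series"]}

```bash
mkdir -p pics; cat > h.py <<'E'
import numpy as np,cv2
from cell import ctrl,viewer
def cam(n,f=None):
    c=viewer.read_camera(n)
    if f: cv2.imwrite('pics/'+f,c['color'][:,:,::-1])
    return c
def ray(c,uv):
    R=cv2.Rodrigues(np.array(c['rvec'],float))[0]; t=np.array(c['tvec'],float).ravel()
    d=R.T@np.array([(uv[0]-c['cx'])/c['fx'],(uv[1]-c['cy'])/c['fy'],1.]); return -R.T@t,d/np.linalg.norm(d)
def onz(c,uv,z):
    o,d=ray(c,uv); return o+d*(z-o[2])/d[2]
def two(c1,u1,c2,u2):
    o1,d1=ray(c1,u1);o2,d2=ray(c2,u2)
    s=np.linalg.lstsq(np.stack([d1,-d2],1),o2-o1,rcond=None)[0]
    a,b=o1+s[0]*d1,o2+s[1]*d2
    return (a+b)/2,np.linalg.norm(a-b)
def proj(c,p):
    return cv2.projectPoints(np.array([p],float),np.array(c['rvec'],float),np.array(c['tvec'],float),np.array([[c['fx'],0,c['cx']],[0,c['fy'],c['cy']],[0,0,1.]]),None)[0].ravel()
def mask(c,kind):
    h=cv2.cvtColor(c['color'],cv2.COLOR_RGB2HSV).astype(int);H,S,V=h[...,0],h[...,1],h[...,2]
    if kind=='red': m=((H<7)|(H>173))&(S>150)&(V>70)
    if kind=='yellow': m=(H>20)&(H<34)&(S>140)&(V>80)
    return m.astype(np.uint8)
def blobs(m,a=8):
    n,l,s,ce=cv2.connectedComponentsWithStats(m)
    return [(s[i][4],s[i][:4].tolist(),ce[i].round(1).tolist()) for i in range(1,n) if s[i][4]>=a]
E
python3 - <<'E'
from h import *
a=cam('top','top0.png');b=cam('scene','scene0.png')
for c in(a,b):
    print(c['fx'],ray(c,(320,240)))
    for k in('red','yellow'):print(k,blobs(mask(c,k)))
E
```

```text
587.5088265684843 (array([ 0.30635326, -0.08864863,  1.42175985]), array([ 0.18483252,  0.00982316, -0.98272094]))
red [(np.int32(13), [439, 269, 4, 4], [440.4, 270.4]), (np.int32(14), [439, 284, 4, 5], [440.8, 285.9]), (np.int32(71), [250, 289, 9, 9], [254.1, 292.7])]
yellow [(np.int32(231), [413, 187, 29, 8], [427.1, 190.5]), (np.int32(545), [233, 285, 49, 19], [253.5, 294.0])]
450.2743679893616 (array([-0.28822084, -0.67539288,  0.88150735]), array([ 0.63163675,  0.45620661, -0.62682577]))
red [(np.int32(28), [253, 229, 7, 5], [256.2, 231.0])]
yellow [(np.int32(331), [241, 227, 28, 24], [255.8, 238.3]), (np.int32(95), [408, 226, 22, 11], [418.4, 231.3]), (np.int32(24), [266, 249, 6, 5], [268.7, 251.1])]
```

View pics/top0.png

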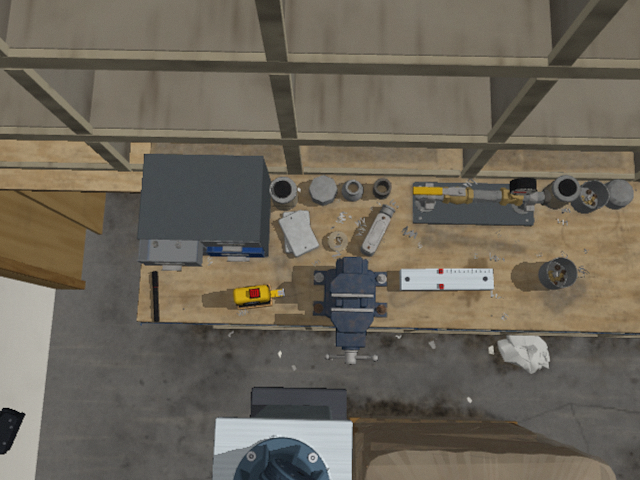

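View pics/scene0.png

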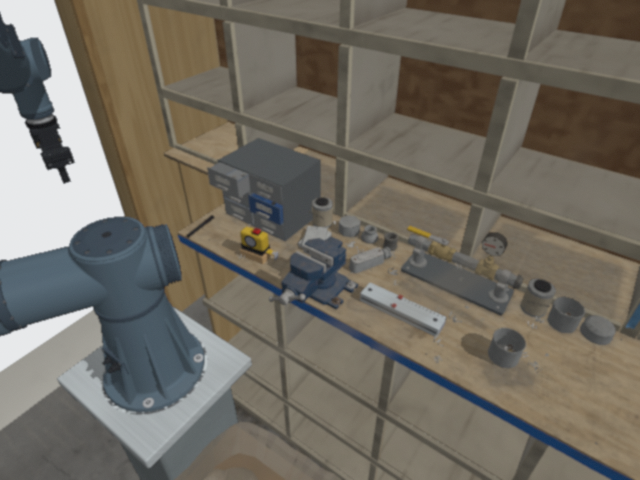

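Top: the tape is at (253,293) with its nose to the right, and the rail spans (401–494, 279) with its hook end at the right. The lugs are at column 440, a vise stands between, and a cabinet is close behind the tape. Next I'll measure these.

```bash
python3 - <<'E'
from h import *
a=cam('top');b=cam('scene')
np.set_printoptions(precision=4,suppress=True)
t,e=two(a,(254.1,292.7),b,(256.2,231.0));print('button',t,e)
# rail
for c,n,roi in((a,'top',(390,260,505,300)),(b,'scene',(350,275,455,335))):
    h=cv2.cvtColor(c['color'],cv2.COLOR_RGB2HSV)
    m=((h[...,1]<30)&(h[...,2]>185)).astype(np.uint8)
    r=np.zeros_like(m);x0,y0,x1,y1=roi;r[y0:y1,x0:x1]=m[y0:y1,x0:x1]
    r=cv2.morphologyEx(r,cv2.MORPH_CLOSE,np.ones((7,7)))
    cn=max(cv2.findContours(r,0,2)[0],key=cv2.contourArea)
    bx=cv2.approxPolyDP(cn,5,True)[:,0]; print(n,bx.tolist(),cv2.minAreaRect(cn))
    if n=='top':
        for p in cv2.boxPoints(cv2.minAreaRect(cn)):print(onz(c,p,.03))
for p in((440.4,270.4),(440.8,285.9)):print('lug',onz(a,p,.036))
m=mask(a,'yellow');m[:270]=0
cn=max(cv2.findContours(m,0,2)[0],key=cv2.contourArea);print('yel',cv2.minAreaRect(cn))
print('hook tip',onz(a,(283,293),.034), 'cab',[onz(a,p,.0) for p in((270,255),(202,262),(204,250))])
A=cv2.resize(a['color'][225:345,130:290],None,fx=4,fy=4,interpolation=2)[:, :, ::-1]
B=cv2.resize(a['color'][255:305,380:510],None,fx=5,fy=5,interpolation=2)[:,:,::-1]
cv2.imwrite('pics/cA.png',A)
C=cv2.resize(b['color'][275:335,350:455],None,fx=5,fy=5,interpolation=2)[:,:,::-1]
W=np.zeros((560,660,3),np.uint8);W[:250,:650]=B;W[255:555,:525]=C;cv2.imwrite('pics/cB.png',W)
E
```

```text
button [0.4321 0.0708 0.093 ] 0.0007924595649241964
top [[402, 270], [402, 288], [435, 288], [437, 282], [445, 288], [493, 287], [491, 269]] ((447.5, 278.5), (19.0, 91.0), 90.0)
[ 0.5019 -0.2719  0.03  ]
[ 0.5065 -0.4885  0.03  ]
[ 0.4611 -0.487   0.03  ]
[ 0.4565 -0.2716  0.03  ]Traceback (most recent call last):
  File "<stdin>", line 11, in <module>
ValueError: max() iterable argument is empty
```

```bash
cat >> h.py <<'E'
def line(pts):
    vx,vy,x,y=cv2.fitLine(np.array(pts,np.float32),cv2.DIST_HUBER,0,.01,.01).ravel(); return np.array([x,y]),np.array([vx,vy])
def cross(l1,l2):
    s=np.linalg.solve(np.stack([l1[1],-l2[1]],1),l2[0]-l1[0]); return l1[0]+s[0]*l1[1]
def edge(prof,thr=None):
    "subpixel first crossing of mid level"
    p=np.asarray(prof,float);t=(p.max()+p.min())/2 if thr is None else thr
    i=np.nonzero((p[:-1]<t)!=(p[1:]<t))[0][0]; return i+(t-p[i])/(p[i+1]-p[i])
E
python3 - <<'E'
from h import *
a=cam('top');b=cam('scene')
np.set_printoptions(precision=4,suppress=True)
g=a['color'].min(2).astype(float) # blue-ish: separates wood from white
xs=[x for x in range(408,488) if not 433<x<449]
T=line([(x,262+edge(g[262:275,x])) for x in xs]);B=line([(x,282+edge(g[282:296,x])) for x in xs])
L=line([(394+edge(g[y,394:408]),y) for y in range(272,286)]);R=line([(487+edge(g[y,487:500]),y) for y in range(272,286)])
for n,p,q in(('TL',T,L),('TR',T,R),('BL',B,L),('BR',B,R)):
    u=cross(p,q);print(n,u,onz(a,u,.03))
for p in((440.4,270.4),(440.8,285.9)):print('lug',onz(a,p,.036))
m=mask(a,'yellow')|mask(a,'red');m[:270]=0;m[:,300:]=0
cn=max(cv2.findContours(m,0,2)[0],key=cv2.contourArea);print('yel',cv2.minAreaRect(cn),cv2.boxPoints(cv2.minAreaRect(cn)).tolist())
print('hook tip',onz(a,(283,293),.034), 'cab',[onz(a,p,.0) for p in((270,255),(202,262),(204,250))])
A=cv2.resize(a['color'][225:345,130:290],None,fx=4,fy=4,interpolation=2)[:, :, ::-1]
B=cv2.resize(a['color'][255:305,380:510],None,fx=5,fy=5,interpolation=2)[:,:,::-1]
A=cv2.resize(a['color'][270:315,220:300],None,fx=8,fy=8,interpolation=2)[:, :, ::-1]
C=cv2.resize(b['color'][275:335,350:455],None,fx=5,fy=5,interpolation=2)[:,:,::-1]
D=cv2.resize(b['color'][215:265,225:295],None,fx=6,fy=6,interpolation=2)[:,:,::-1]
def st(p,q,f):
    W=np.zeros((p.shape[0]+q.shape[0],max(p.shape[1],q.shape[1]),3),np.uint8);W[:len(p),:p.shape[1]]=p;W[len(p):,:q.shape[1]]=q
    cv2.imwrite('pics/'+f,W[:600])
st(B,C,'rail.png')
st(A,D[:240],'tape.png')
E
```

```text
TL [400.3369 268.327 ] [ 0.5034 -0.2679  0.03  ]
TR [491.9182 267.7391] [ 0.5095 -0.4861  0.03  ]
BL [400.8365 289.3477] [ 0.4532 -0.2689  0.03  ]
BR [493.768  288.8856] [ 0.459  -0.4887  0.03  ]
lug [ 0.4996 -0.3621  0.036 ]
lug [ 0.4628 -0.3624  0.036 ]
yel ((256.975341796875, 293.2657165527344), (16.22614097595215, 48.678428649902344), 83.9909896850586) [[231.92054748535156, 287.74517822265625], [280.3315124511719, 282.6492919921875], [282.0301513671875, 298.7862548828125], [233.61917114257812, 303.88214111328125]]
hook tip [0.4381 0.0098 0.034 ] cab [array([0.5338, 0.0473, 0.    ]), array([0.5129, 0.2131, 0.    ]), array([0.5428, 0.21  , 0.    ])]
```

View pics/rail.png

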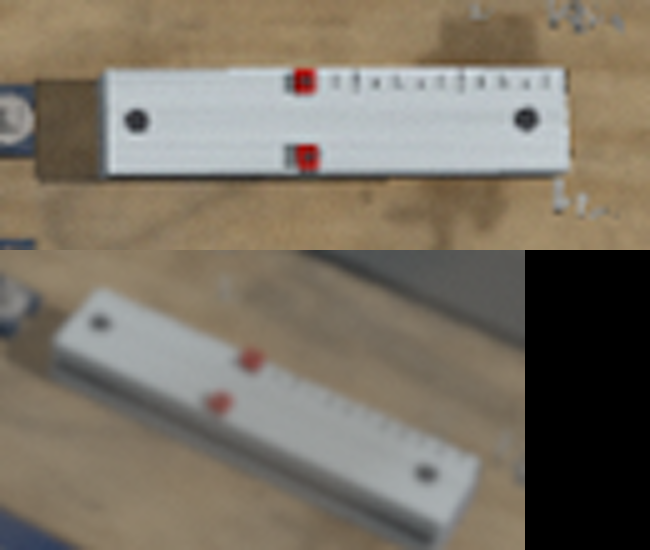

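View pics/tape.png

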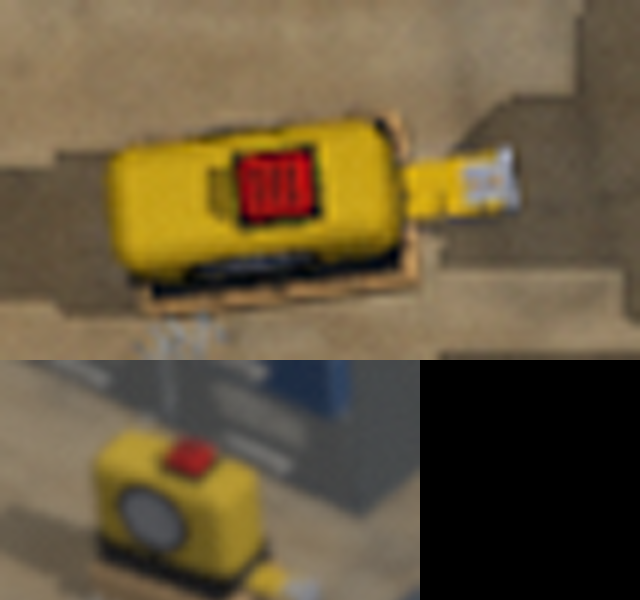

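The rail reads 219×50 mm and the lugs agree with the computed stop. The tape is tilted about 6° in the top view: case columns 234–270, button (254.2,292.7), hook at about (284,292). I'll compute its axis, then check the gripper's shape and its clearance from the cabinet.

```bash
python3 - <<'E'
from h import *
a=cam('top');b=cam('scene')
np.set_printoptions(precision=4,suppress=True)
f=lambda p:((p[0]+.5)/8-.5+220,(p[1]+.5)/8-.5+270)
print('blade',onz(a,f((408,191)),.034),onz(a,f((515,177)),.034))
print('far top edge',onz(a,f((150,147)),.088),onz(a,f((370,121)),.088))
print('button@.101',onz(a,(254.2,292.7),.101),'top ends',onz(a,f((112,205)),.08),onz(a,f((402,190)),.08))
s=lambda p,o=250:((p[0]+.5)/5-.5+350,(p[1]-o+.5)/5-.5+275)
t=lambda p:((p[0]+.5)/5-.5+380,(p[1]+.5)/5-.5+255)
print('lugs',two(a,t((304,80)),b,s((251,360))),two(a,t((307,157)),b,s((219,403))))
print('holes',two(a,t((136,121)),b,s((100,322))),two(a,t((526,119)),b,s((426,473))))
u=lambda p:((p[0]+.5)/6-.5+225,(p[1]-360+.5)/6-.5+215)
print('button2',two(a,(254.2,292.7),b,u((190,453))))
st=ctrl.read_state();print(st['ee_rot'],st['ee_pos'],proj(b,st['ee_pos']),proj(a,st['ee_pos']))
A=cv2.resize(b['color'][0:200,0:120],None,fx=3,fy=3,interpolation=2)
B=cv2.resize(b['color'][140:265,190:330],None,fx=3,fy=3,interpolation=2)
W=np.zeros((600,780,3),np.uint8);W[:,:360]=A;W[:375,360:780]=B
C=cv2.resize(a['color'][225:310,140:290],None,fx=2.6,fy=2.6,interpolation=2);W[377:377+C.shape[0],360:360+C.shape[1]]=C[:223]
cv2.imwrite('pics/cab.png',W[...,::-1])
E
```

```text
blade [0.4365 0.0391 0.034 ] [0.4413 0.0077 0.034 ]
far top edge [0.4423 0.1081 0.088 ] [0.4511 0.0458 0.088 ]
button@.101 [0.4311 0.0699 0.101 ] top ends [0.4263 0.1193 0.08  ] [0.4324 0.0366 0.08  ]
lugs (array([ 0.4996, -0.3628,  0.032 ]), np.float64(0.0002735586098226278)) (array([ 0.463 , -0.3637,  0.032 ]), np.float64(7.611051685869704e-05))
holes (array([ 0.4789, -0.2835,  0.0299]), np.float64(0.000810776587586997)) (array([ 0.4836, -0.4684,  0.0299]), np.float64(8.191921510560924e-05))
button2 (array([0.4318, 0.07  , 0.0968]), np.float64(0.0009926739537124897))
[-0.      0.1562  0.9877 -0.0001] [0.1774 0.5469 0.2031] [ 66.8963 184.4141] [  4.9818 409.2097]
```

View pics/cab.png

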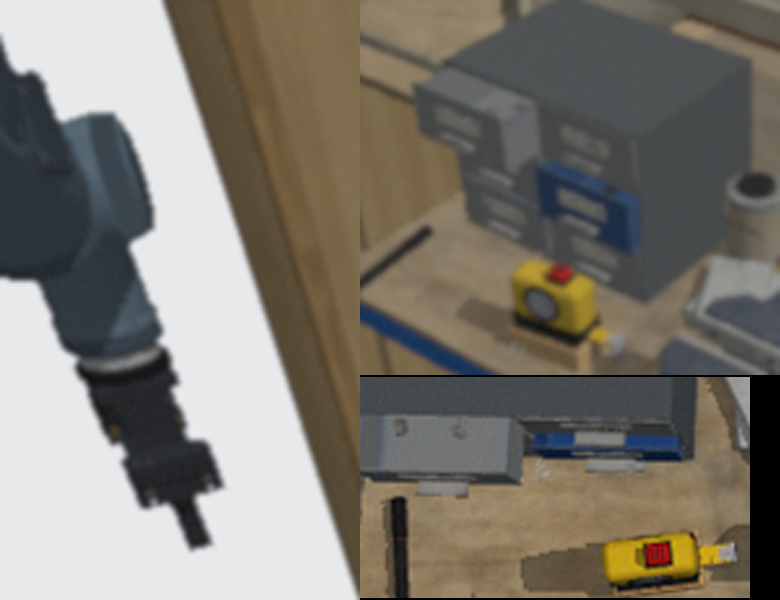

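The gripper body looks slim (187 mm is its length), and the nearest drawer handle is at x≈0.50, so the grasp clears it. The tape origin is about (0.430, 0.080), heading 8°. Lug and hole heights (0.032 and 0.030) agree with the text. Moving above the tape.

>>> send_rows(
  series=[
    {"jaw": 62,"tx": -30,"ty": -28,"tz": 0,"rx": 0,"ry": 0,"rz": 0.09},
    {"jaw": 62,"tx": -60,"ty": -57,"tz": 0,"rx": 0,"ry": 0,"rz": 0.18},
    {"jaw": 62,"tx": -384,"ty": -366,"tz": 3,"rx": 0,"ry": 0,"rz": 1.117},
    {"jaw": 62,"tx": -384,"ty": -366,"tz": 3,"rx": 0,"ry": 0,"rz": 1.117},
    {"jaw": 62,"tx": -384,"ty": -366,"tz": 3,"rx": 0,"ry": 0,"rz": 1.117},
    {"jaw": 62,"tx": -384,"ty": -366,"tz": 3,"rx": 0,"ry": 0,"rz": 1.117},
    {"jaw": 62,"tx": -384,"ty": -366,"tz": 3,"rx": 0,"ry": 0,"rz": 1.117},
    {"jaw": 62,"tx": -384,"ty": -366,"tz": 3,"rx": 0,"ry": 0,"rz": 1.117},
    {"jaw": 62,"tx": -384,"ty": -366,"tz": 3,"rx": 0,"ry": 0,"rz": 1.117},
    {"jaw": 62,"tx": -384,"ty": -366,"tz": 3,"rx": 0,"ry": 0,"rz": 1.117},
    {"jaw": 62,"tx": -384,"ty": -366,"tz": 3,"rx": 0,"ry": 0,"rz": 1.117},
    {"jaw": 62,"tx": -384,"ty": -366,"tz": 3,"rx": 0,"ry": 0,"rz": 1.117},
    {"jaw": 62,"tx": -384,"ty": -366,"tz": 3,"rx": 0,"ry": 0,"rz": 1.117},
    {"jaw": 62,"tx": -384,"ty": -366,"tz": 3,"rx": 0,"ry": 0,"rz": 1.117},
    {"jaw": 62,"tx": -384,"ty": -366,"tz": 3,"rx": 0,"ry": 0,"rz": 1.117},
    {"jaw": 62,"tx": -384,"ty": -366,"tz": 3,"rx": 0,"ry": 0,"rz": 1.117},
    {"jaw": 62,"tx": -384,"ty": -366,"tz": 3,"rx": 0,"ry": 0,"rz": 1.117},
    {"jaw": 62,"tx": -384,"ty": -366,"tz": 3,"rx": 0,"ry": 0,"rz": 1.117},
  ],
  grip_force=60,
)

```text
time_s: 1.9
ee_pos: [0.4292, 0.0815, 0.2002]
ee_rot: [-0.0, 0.655, 0.756, 0.0]
contact_force: [0.5, 0.0, -0.8]
opening: 0.0618
grasp_force: 0.0
```

>>> send_rows(
  series=[
    {"jaw": 62,"tz": 30},
    {"jaw": 62,"tz": 60},
    {"jaw": 62,"tz": 80},
    {"jaw": 62,"tz": 95},
    {"jaw": 62,"tz": 110},
    {"jaw": 62,"tz": 122},
    {"jaw": 62,"tz": 134},
    {"jaw": 62,"tz": 143},
    {"jaw": 62,"tz": 150},
    {"jaw": 62,"tz": 150},
    {"jaw": 62,"tz": 150},
  ],
)

```text
invalid input at $.series[0]: expected keys jaw, tx, ty, tz, rx, ry, rz
```

>>> send_rows(
  series=[
    {"jaw": 62,"tx": 0,"ty": 0,"tz": 30,"rx": 0,"ry": 0,"rz": 0},
    {"jaw": 62,"tx": 0,"ty": 0,"tz": 60,"rx": 0,"ry": 0,"rz": 0},
    {"jaw": 62,"tx": 0,"ty": 0,"tz": 80,"rx": 0,"ry": 0,"rz": 0},
    {"jaw": 62,"tx": 0,"ty": 0,"tz": 95,"rx": 0,"ry": 0,"rz": 0},
    {"jaw": 62,"tx": 0,"ty": 0,"tz": 110,"rx": 0,"ry": 0,"rz": 0},
    {"jaw": 62,"tx": 0,"ty": 0,"tz": 122,"rx": 0,"ry": 0,"rz": 0},
    {"jaw": 62,"tx": 0,"ty": 0,"tz": 134,"rx": 0,"ry": 0,"rz": 0},
    {"jaw": 62,"tx": 0,"ty": 0,"tz": 143,"rx": 0,"ry": 0,"rz": 0},
    {"jaw": 62,"tx": 0,"ty": 0,"tz": 150,"rx": 0,"ry": 0,"rz": 0},
    {"jaw": 62,"tx": 0,"ty": 0,"tz": 150,"rx": 0,"ry": 0,"rz": 0},
  ],
)

```text
time_s: 2.73
ee_pos: [0.4286, 0.0809, 0.0491]
ee_rot: [-0.001, 0.655, 0.755, -0.001]
contact_force: [0.0, -0.2, 0.4]
opening: 0.0616
grasp_force: 0.0
```

```bash
python3 - <<'E'
from h import *
a=cam('top');b=cam('scene')
s=ctrl.read_state();print(s['ee_pos'],s['ee_rot'],s['contact_force'])
W=np.zeros((600,800,3),np.uint8)
W[:300,:480]=cv2.resize(a['color'][255:330,200:320],None,fx=4,fy=4,interpolation=2)
W[300:600,:480]=cv2.resize(b['color'][185:260,210:330],None,fx=4,fy=4,interpolation=2)
cv2.imwrite('pics/g.png',W[...,::-1])
E
```

```text
[0.42979807 0.08059007 0.05040275] [6.56934668e-06 6.55667801e-01 7.55049491e-01 1.36134861e-05] [ 0.56756701 -0.38009105 -0.43522151]
```

View pics/g.png

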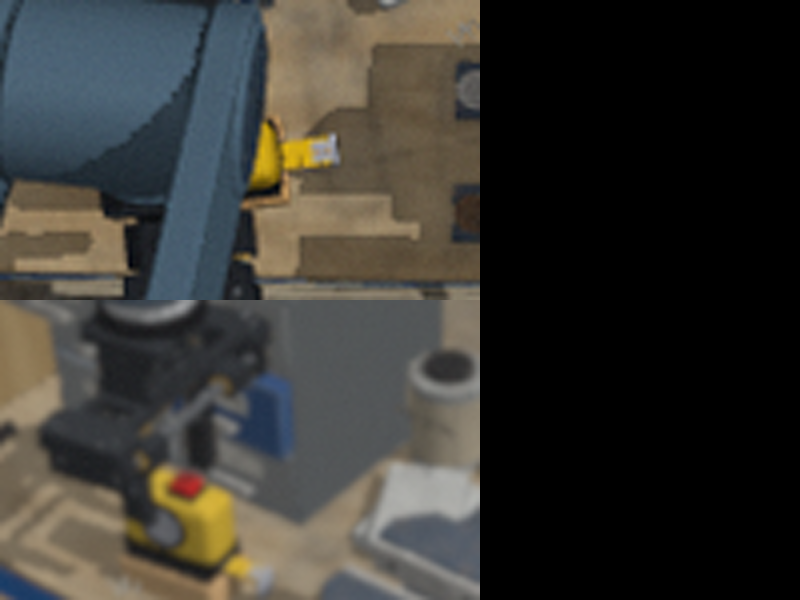

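The fingers straddle the case with no contact. I'll close them.

>>> send_rows(
  series=[
    {"jaw": 45,"tx": 0,"ty": 0,"tz": 0,"rx": 0,"ry": 0,"rz": 0},
    {"jaw": 30,"tx": 0,"ty": 0,"tz": 0,"rx": 0,"ry": 0,"rz": 0},
    {"jaw": 20,"tx": 0,"ty": 0,"tz": 0,"rx": 0,"ry": 0,"rz": 0},
    {"jaw": 20,"tx": 0,"ty": 0,"tz": 0,"rx": 0,"ry": 0,"rz": 0},
    {"jaw": 20,"tx": 0,"ty": 0,"tz": 0,"rx": 0,"ry": 0,"rz": 0},
    {"jaw": 20,"tx": 0,"ty": 0,"tz": 0,"rx": 0,"ry": 0,"rz": 0},
    {"jaw": 20,"tx": 0,"ty": 0,"tz": 0,"rx": 0,"ry": 0,"rz": 0},
    {"jaw": 20,"tx": 0,"ty": 0,"tz": 0,"rx": 0,"ry": 0,"rz": 0},
  ],
  grip_force=60,
)

```text
time_s: 3.5
ee_pos: [0.4303, 0.0802, 0.0506]
ee_rot: [0.0, 0.656, 0.755, 0.0]
contact_force: [1.6, -0.4, 3.6]
opening: 0.0343
grasp_force: 60.0
```

>>> send_rows(
  series=[
    {"jaw": 20,"tx": 0,"ty": 0,"tz": -10,"rx": 0,"ry": 0,"rz": 0},
    {"jaw": 20,"tx": 0,"ty": 0,"tz": -30,"rx": 0,"ry": 0,"rz": 0},
    {"jaw": 20,"tx": 0,"ty": 0,"tz": -60,"rx": 0,"ry": 0,"rz": 0},
    {"jaw": 20,"tx": 0,"ty": 0,"tz": -95,"rx": 0,"ry": 0,"rz": 0},
    {"jaw": 20,"tx": 0,"ty": 0,"tz": -130,"rx": 0,"ry": 0,"rz": 0},
    {"jaw": 20,"tx": 0,"ty": 0,"tz": -165,"rx": 0,"ry": 0,"rz": 0},
    {"jaw": 20,"tx": 0,"ty": 0,"tz": -200,"rx": 0,"ry": 0,"rz": 0},
    {"jaw": 20,"tx": 0,"ty": 0,"tz": -230,"rx": 0,"ry": 0,"rz": 0},
    {"jaw": 20,"tx": 0,"ty": 0,"tz": -250,"rx": 0,"ry": 0,"rz": 0},
    {"jaw": 20,"tx": 0,"ty": 0,"tz": -250,"rx": 0,"ry": 0,"rz": 0},
  ],
)

```text
time_s: 4.33
ee_pos: [0.4314, 0.0802, 0.305]
ee_rot: [0.003, 0.656, 0.755, 0.002]
contact_force: [0.4, 0.4, -2.9]
opening: 0.0346
grasp_force: 60.0
```

>>> send_rows(
  series=[
    {"jaw": 20,"tx": -15,"ty": 0,"tz": 0,"rx": 0,"ry": 0,"rz": 0},
    {"jaw": 20,"tx": -45,"ty": -2,"tz": 0,"rx": 0,"ry": 0,"rz": 0.01},
    {"jaw": 20,"tx": -80,"ty": -3,"tz": 0,"rx": 0,"ry": 0,"rz": 0.02},
    {"jaw": 20,"tx": -115,"ty": -4,"tz": 0,"rx": 0,"ry": 0,"rz": 0.025},
    {"jaw": 20,"tx": -150,"ty": -6,"tz": 0,"rx": 0,"ry": 0,"rz": 0.035},
    {"jaw": 20,"tx": -185,"ty": -7,"tz": 0,"rx": 0,"ry": 0,"rz": 0.04},
    {"jaw": 20,"tx": -220,"ty": -8,"tz": 0,"rx": 0,"ry": 0,"rz": 0.05},
    {"jaw": 20,"tx": -255,"ty": -10,"tz": 0,"rx": 0,"ry": 0,"rz": 0.06},
    {"jaw": 20,"tx": -290,"ty": -11,"tz": 0,"rx": 0,"ry": 0,"rz": 0.065},
    {"jaw": 20,"tx": -325,"ty": -12,"tz": 0,"rx": 0,"ry": 0,"rz": 0.07},
    {"jaw": 20,"tx": -360,"ty": -14,"tz": 0,"rx": 0,"ry": 0,"rz": 0.08},
    {"jaw": 20,"tx": -395,"ty": -15,"tz": 0,"rx": 0,"ry": 0,"rz": 0.09},
    {"jaw": 20,"tx": -430,"ty": -16,"tz": 15,"rx": 0,"ry": 0,"rz": 0.1},
    {"jaw": 20,"tx": -465,"ty": -18,"tz": 40,"rx": 0,"ry": 0,"rz": 0.105},
    {"jaw": 20,"tx": -495,"ty": -19,"tz": 70,"rx": 0,"ry": 0,"rz": 0.113},
    {"jaw": 20,"tx": -512,"ty": -19,"tz": 100,"rx": 0,"ry": 0,"rz": 0.113},
    {"jaw": 20,"tx": -512,"ty": -19,"tz": 125,"rx": 0,"ry": 0,"rz": 0.113},
    {"jaw": 20,"tx": -512,"ty": -19,"tz": 140,"rx": 0,"ry": 0,"rz": 0.113},
    {"jaw": 20,"tx": -512,"ty": -19,"tz": 140,"rx": 0,"ry": 0,"rz": 0.113},
    {"jaw": 20,"tx": -512,"ty": -19,"tz": 140,"rx": 0,"ry": 0,"rz": 0.113},
  ],
)

```text
time_s: 6.0
ee_pos: [0.4811, -0.4278, 0.1574]
ee_rot: [-0.003, 0.698, 0.717, 0.0]
contact_force: [0.3, -0.4, -1.3]
opening: 0.0343
grasp_force: 60.0
```

```bash
python3 - <<'E'
from h import *
a=cam('top');b=cam('scene')
s=ctrl.read_state();print(s['ee_pos'],s['ee_rot'],s['contact_force'],s['opening'])
p=np.array(s['ee_pos'])
print(proj(a,p),proj(b,p))
W=np.zeros((600,800,3),np.uint8)
W[:300,:800]=cv2.resize(a['color'][245:305,380:540],None,fx=5,fy=5,interpolation=2)
W[300:600,:600]=cv2.resize(b['color'][230:330,310:510],None,fx=3,fy=3,interpolation=2)
cv2.imwrite('pics/k.png',W[...,::-1])
E
```

```text
[ 0.48265737 -0.4293902   0.16100935] [ 4.25124324e-04  6.97390283e-01  7.16691430e-01 -7.42870479e-05] [ 0.47751113  0.03982159 -1.91253114] 0.03433594116707782
[483.08941162 271.08550154] [427.98115834 274.20030029]
```

View pics/k.png

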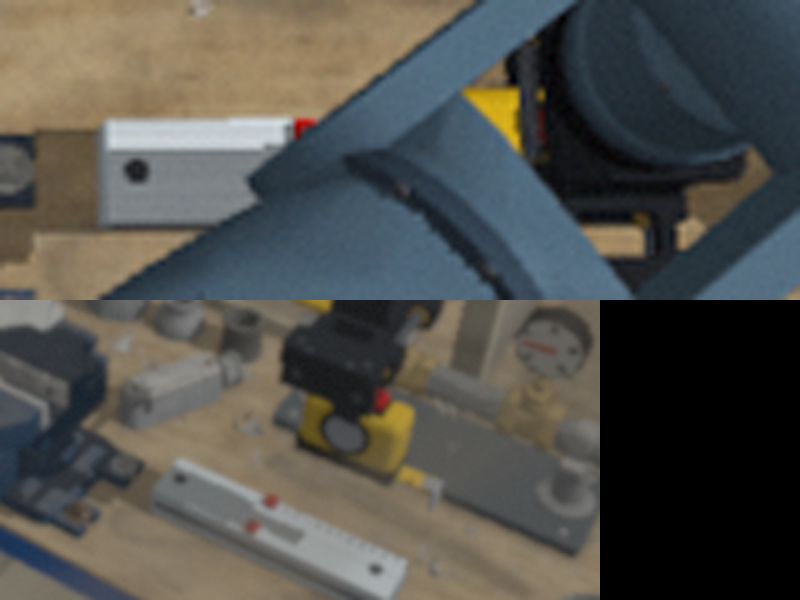

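The top view is blocked by the arm; the scene view shows the tape held level, with the hook near (454,293) and the button near (437,263). I'll check these against the predicted points.

```bash
python3 - <<'E'
from h import *
b=cam('scene');a=cam('top')
p=np.array(ctrl.read_state()['ee_pos']);u=np.array([.0272,-.9996,0]);w=np.array([.9996,.0272,0]);k=np.array([0,0,1.])
P=lambda x,y,z:proj(b,p+u*x+w*y+k*(z-.0204))   # x ahead, y far side, z over sole
cr=lambda q:((q-[310,230]+.5)*3-.5+[0,300]).round(1)
for n,q in dict(hookbot=(.0715,0,-.015),hookL=(.0715,-.009,-.015),hookR=(.0715,.009,-.015),hooktop=(.073,0,.004),nose_near_bot=(.04,-.018,0),tail_near_bot=(-.04,-.018,0),nose_far_bot=(.04,.018,0)).items():print(n,P(*q),cr(P(*q)))
btn=mask(b,'red');btn[:,:425]=0;print('btn',blobs(btn,4),'pred',P(.01,0,.070))
print('rail end mid',proj(b,(.4843,-.4874,.03)),cr(proj(b,(.4843,-.4874,.03))))
cv2.imwrite('pics/k2.png',cv2.resize(b['color'][250:310,400:470],None,fx=10,fy=10,interpolation=2)[...,::-1][:600])
E
```

```text
hookbot [454.90819779 297.06223182] [435.7 502.2]
hookL [453.46493783 299.41456983] [431.4 509.2]
hookR [456.33521274 294.73637118] [440.  495.2]
hooktop [457.08021684 291.49010234] [442.2 485.5]
nose_near_bot [440.06640306 291.54701758] [391.2 485.6]
tail_near_bot [408.23528357 277.88840326] [295.7 444.7]
nose_far_bot [446.04791498 282.45988528] [409.1 458.4]
btn [(np.int32(22), [436, 259, 4, 8], [437.2, 262.3])] pred [435.73851219 259.40117611]
rail end mid [442.10494691 322.47475323] [397.3 578.4]
```

View pics/k2.png

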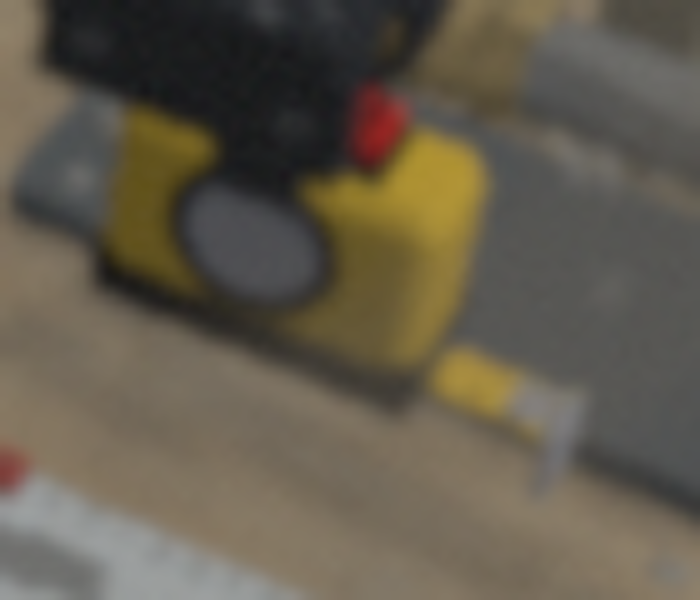

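The predicted points agree within about 1 px. I'll descend to put the hook past the rail end.

>>> send_rows(
  series=[
    {"jaw": 20,"tx": 0,"ty": 0,"tz": 20,"rx": 0,"ry": 0,"rz": 0},
    {"jaw": 20,"tx": 0,"ty": 0,"tz": 40,"rx": 0,"ry": 0,"rz": 0},
    {"jaw": 20,"tx": 0,"ty": 0,"tz": 60,"rx": 0,"ry": 0,"rz": 0},
    {"jaw": 20,"tx": 0,"ty": 0,"tz": 75,"rx": 0,"ry": 0,"rz": 0},
    {"jaw": 20,"tx": 0,"ty": 0,"tz": 85,"rx": 0,"ry": 0,"rz": 0},
    {"jaw": 20,"tx": 0,"ty": 0,"tz": 93,"rx": 0,"ry": 0,"rz": 0},
    {"jaw": 20,"tx": 0,"ty": 0,"tz": 98,"rx": 0,"ry": 0,"rz": 0},
    {"jaw": 20,"tx": 0,"ty": 0,"tz": 101,"rx": 0,"ry": 0,"rz": 0},
    {"jaw": 20,"tx": 0,"ty": 0,"tz": 101,"rx": 0,"ry": 0,"rz": 0},
    {"jaw": 20,"tx": 0,"ty": 0,"tz": 101,"rx": 0,"ry": 0,"rz": 0},
  ],
)

```text
time_s: 7.03
ee_pos: [0.4828, -0.4298, 0.06]
ee_rot: [0.001, 0.697, 0.717, -0.0]
contact_force: [0.0, 0.4, -1.7]
opening: 0.0343
grasp_force: 60.0
```

```bash
python3 - <<'E'
from h import *
b=cam('scene')
s=ctrl.read_state();print(s['ee_pos'],s['contact_force'])
cv2.imwrite('pics/k3.png',cv2.resize(b['color'][265:345,370:470],None,fx=7,fy=7,interpolation=2)[...,::-1])
E
```

```text
[ 0.48283165 -0.42992105  0.06018374] [-0.2255333   0.26660037 -2.97000711]
```

View pics/k3.png

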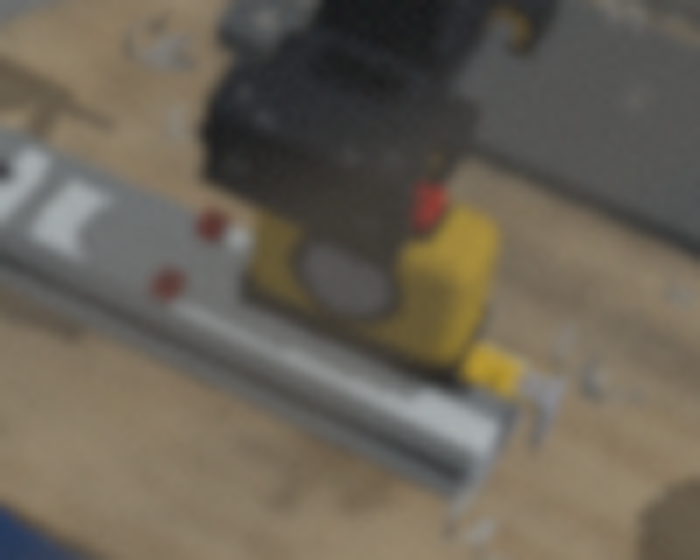

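The hook hangs just beyond the rail end (about (449,323)), below the top face. I'll draw the blade out now.

>>> send_rows(
  series=[
    {"jaw": 20,"tx": 4,"ty": 0,"tz": 1,"rx": 0,"ry": 0,"rz": 0},
    {"jaw": 20,"tx": 9,"ty": 0,"tz": 1,"rx": 0,"ry": 0,"rz": 0},
    {"jaw": 20,"tx": 14,"ty": 0,"tz": 1,"rx": 0,"ry": 0,"rz": 0},
    {"jaw": 20,"tx": 20,"ty": 0,"tz": 1,"rx": 0,"ry": 0,"rz": 0},
    {"jaw": 20,"tx": 26,"ty": 0,"tz": 1,"rx": 0,"ry": 0,"rz": 0},
    {"jaw": 20,"tx": 30,"ty": 0,"tz": 1,"rx": 0,"ry": 0,"rz": 0},
    {"jaw": 20,"tx": 30,"ty": 0,"tz": 1,"rx": 0,"ry": 0,"rz": 0},
  ],
)

```text
time_s: 7.67
ee_pos: [0.4816, -0.3985, 0.0583]
ee_rot: [-0.0, 0.697, 0.717, -0.0]
contact_force: [0.0, -3.6, -3.6]
opening: 0.0343
grasp_force: 60.0
```

Hook engaged (−3.6 N along the rail). I'll continue over the lugs.

>>> send_rows(
  series=[
    {"jaw": 20,"tx": 6,"ty": 0,"tz": 0,"rx": 0,"ry": 0,"rz": 0},
    {"jaw": 20,"tx": 14,"ty": 0,"tz": 0,"rx": 0,"ry": 0,"rz": 0},
    {"jaw": 20,"tx": 22,"ty": 0,"tz": 0,"rx": 0,"ry": 0,"rz": 0},
    {"jaw": 20,"tx": 30,"ty": 0,"tz": 0,"rx": 0,"ry": 0,"rz": 0},
    {"jaw": 20,"tx": 38,"ty": 0,"tz": 0,"rx": 0,"ry": 0,"rz": 0},
    {"jaw": 20,"tx": 46,"ty": 0,"tz": 0,"rx": 0,"ry": 0,"rz": 0},
    {"jaw": 20,"tx": 54,"ty": 0,"tz": 0,"rx": 0,"ry": 0,"rz": 0},
    {"jaw": 20,"tx": 62,"ty": 0,"tz": 0,"rx": 0,"ry": 0,"rz": 0},
    {"jaw": 20,"tx": 70,"ty": 0,"tz": 0,"rx": 0,"ry": 0,"rz": 0},
    {"jaw": 20,"tx": 78,"ty": 0,"tz": 0,"rx": 0,"ry": 0,"rz": 0},
    {"jaw": 20,"tx": 84,"ty": 0,"tz": 0,"rx": 0,"ry": 0,"rz": 0},
    {"jaw": 20,"tx": 88,"ty": 0,"tz": 0,"rx": 0,"ry": 0,"rz": 0},
    {"jaw": 20,"tx": 88,"ty": 0,"tz": 0,"rx": 0,"ry": 0,"rz": 0},
    {"jaw": 20,"tx": 88,"ty": 0,"tz": 0,"rx": 0,"ry": 0,"rz": 0},
  ],
)

```text
time_s: 8.83
ee_pos: [0.4793, -0.3114, 0.0583]
ee_rot: [0.0, 0.697, 0.717, -0.0]
contact_force: [-1.0, -4.5, -3.8]
opening: 0.0344
grasp_force: 60.0
```

```bash
python3 - <<'E'
from h import *
b=cam('scene');a=cam('top')
s=ctrl.read_state();print(s['ee_pos'],s['contact_force'])
cv2.imwrite('pics/k4.png',np.vstack([cv2.resize(b['color'][255:335,350:460],None,fx=5,fy=5,interpolation=2),cv2.resize(a['color'][260:300,390:500],None,fx=5,fy=5,interpolation=2)])[...,::-1])
E
```

```text
[ 0.47928585 -0.31182986  0.05832887] [-0.62850819 -4.2356777  -2.38762153]
```

View pics/k4.png

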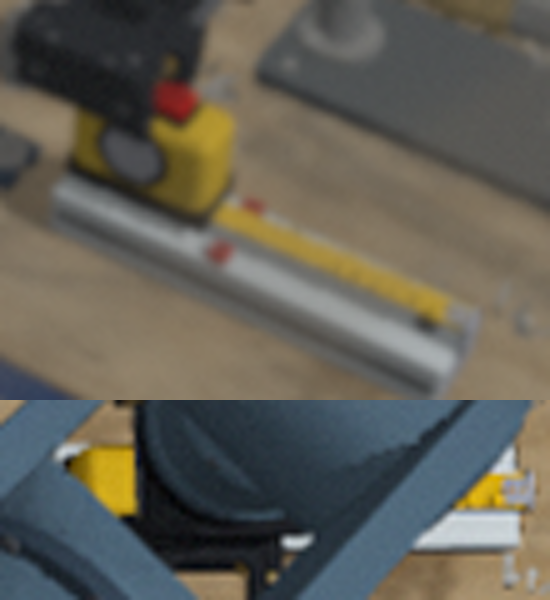

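The case is behind the lugs with the blade hooked and running out to the rail end (top view, about (493,278)). I'll measure the blade's lateral position between the lugs numerically.

```bash
python3 - <<'E'
from h import *
b=cam('scene');a=cam('top');np.set_printoptions(precision=4,suppress=True)
def lat(q): # along from edge toward lugs, lateral (+ far side)
    d=q[:2]-np.array([.4843,-.4874]);return -d@np.array([.0272,-.9996]),d@np.array([.9996,.0272])
m=mask(a,'yellow');z=.0585-.0204+.004
for x in range(483,495):
    r=np.nonzero(m[260:300,x])[0]+260
    if len(r):print('top',x,r.min(),r.max(),[lat(onz(a,(x,v),z))for v in(r.min()-.5,r.max()+.5)])
m=mask(b,'yellow')
for x in range(398,444,5):
    r=np.nonzero(m[285:330,x])[0]+285
    if len(r):print('sc',x,r.min(),r.max(),[lat(onz(b,(x,v),z))for v in(r.min()-.5,r.max()+.5)])
for l in blobs(mask(b,'red'),3):print(l,lat(onz(b,l[2],.035)))
E
```

```text
top 483 279 280 [(np.float64(0.026694623048889605), np.float64(-0.0018970156794656811)), (np.float64(0.02697145809360692), np.float64(-0.006624825192251747))]
top 484 278 281 [(np.float64(0.02420358970704874), np.float64(0.00045564623320092746)), (np.float64(0.024760354022267228), np.float64(-0.008999867564277321))]
top 485 277 281 [(np.float64(0.0217109604503672), np.float64(0.0028098154111451325)), (np.float64(0.0224110141312611), np.float64(-0.00901334073931259))]
top 486 276 281 [(np.float64(0.019216733744686295), np.float64(0.005165493303306518)), (np.float64(0.020061719168799553), np.float64(-0.009026813656688275))]
top 487 275 280 [(np.float64(0.01672090805388028), np.float64(0.007522681360482434)), (np.float64(0.01757109756928252), np.float64(-0.006678825486590708))]
top 488 275 280 [(np.float64(0.014366283842743067), np.float64(0.007509019088802499)), (np.float64(0.015221119830300322), np.float64(-0.006692324914539932))]
top 489 275 281 [(np.float64(0.01201170476396713), np.float64(0.007495357078994794)), (np.float64(0.013014103839794757), np.float64(-0.00906723086293109))]

[... 1455 characters left out ...]
544261), np.float64(0.004832726400037409)), (np.float64(0.05045121902177168), np.float64(-0.004409016099562775))]
sc 428 311 313 [(np.float64(0.041550768026605685), np.float64(0.005679080587911089)), (np.float64(0.037528045305960815), np.float64(-0.0035260442374943947))]
sc 433 313 316 [(np.float64(0.028638003630776402), np.float64(0.0065176298346093856)), (np.float64(0.023430327568406014), np.float64(-0.005679235698055375))]
sc 438 315 316 [(np.float64(0.015843772110302957), np.float64(0.007348481608459213)), (np.float64(0.013298821179203526), np.float64(0.001245956896390369))]
(np.int32(46), [381, 271, 8, 8], [384.4, 274.7]) (np.float64(0.1950337123495892), np.float64(0.06663057577529473))
```

Lateral centring is within about 1 mm. I'll set the case down.

>>> send_rows(
  series=[
    {"jaw": 20,"tx": 0,"ty": 0,"tz": 3,"rx": 0,"ry": 0,"rz": 0},
    {"jaw": 20,"tx": 0,"ty": 0,"tz": 6,"rx": 0,"ry": 0,"rz": 0},
    {"jaw": 20,"tx": 0,"ty": 0,"tz": 7.5,"rx": 0,"ry": 0,"rz": 0},
    {"jaw": 20,"tx": 0,"ty": 0,"tz": 8,"rx": 0,"ry": 0,"rz": 0},
    {"jaw": 20,"tx": 0,"ty": 0,"tz": 8,"rx": 0,"ry": 0,"rz": 0},
    {"jaw": 20,"tx": 0,"ty": 0,"tz": 8,"rx": 0,"ry": 0,"rz": 0},
  ],
)

```text
time_s: 9.53
ee_pos: [0.4798, -0.3127, 0.0517]
ee_rot: [0.001, 0.697, 0.717, -0.0]
contact_force: [-2.7, -4.2, 6.0]
opening: 0.034
grasp_force: 60.0
```

>>> send_rows(
  series=[
    {"jaw": 20,"tx": -1.5,"ty": 0,"tz": 0,"rx": 0,"ry": 0,"rz": 0},
    {"jaw": 20,"tx": -3,"ty": 0,"tz": 0,"rx": 0,"ry": 0,"rz": 0},
    {"jaw": 20,"tx": -3,"ty": 0,"tz": 0,"rx": 0,"ry": 0,"rz": 0},
  ],
)

```text
time_s: 9.78
ee_pos: [0.4799, -0.3148, 0.051]
ee_rot: [0.001, 0.698, 0.717, 0.0]
contact_force: [-1.2, -1.1, 6.1]
opening: 0.0348
grasp_force: 60.0
```

>>> send_rows(
  series=[
    {"jaw": 38,"tx": 0,"ty": 0,"tz": 0,"rx": 0,"ry": 0,"rz": 0},
    {"jaw": 42,"tx": 0,"ty": 0,"tz": 0,"rx": 0,"ry": 0,"rz": 0},
    {"jaw": 50,"tx": 0,"ty": 0,"tz": 0,"rx": 0,"ry": 0,"rz": 0},
    {"jaw": 58,"tx": 0,"ty": 0,"tz": 0,"rx": 0,"ry": 0,"rz": 0},
    {"jaw": 60,"tx": 0,"ty": 0,"tz": 0,"rx": 0,"ry": 0,"rz": 0},
    {"jaw": 60,"tx": 0,"ty": 0,"tz": 0,"rx": 0,"ry": 0,"rz": 0},
  ],
)

```text
time_s: 10.28
ee_pos: [0.4792, -0.3141, 0.0499]
ee_rot: [-0.0, 0.697, 0.717, 0.0]
contact_force: [-0.6, 0.8, -0.0]
opening: 0.0604
grasp_force: 0.0
```

Released. I'll rise, close the fingers, and check where the case ended up.

>>> send_rows(
  series=[
    {"jaw": 60,"tx": 0,"ty": 0,"tz": -10,"rx": 0,"ry": 0,"rz": 0},
    {"jaw": 60,"tx": 0,"ty": 0,"tz": -25,"rx": 0,"ry": 0,"rz": 0},
    {"jaw": 60,"tx": 0,"ty": 0,"tz": -50,"rx": 0,"ry": 0,"rz": 0},
    {"jaw": 60,"tx": 0,"ty": 0,"tz": -75,"rx": 0,"ry": 0,"rz": 0},
    {"jaw": 30,"tx": -5,"ty": 0,"tz": -100,"rx": 0,"ry": 0,"rz": 0},
    {"jaw": 0,"tx": -13,"ty": 0,"tz": -115,"rx": 0,"ry": 0,"rz": 0},
    {"jaw": 0,"tx": -13,"ty": 0,"tz": -120,"rx": 0,"ry": 0,"rz": 0},
    {"jaw": 0,"tx": -13,"ty": 0,"tz": -120,"rx": 0,"ry": 0,"rz": 0},
    {"jaw": 0,"tx": -13,"ty": 0,"tz": -120,"rx": 0,"ry": 0,"rz": 0},
    {"jaw": 0,"tx": -13,"ty": 0,"tz": -120,"rx": 0,"ry": 0,"rz": 0},
  ],
)

```text
time_s: 11.12
ee_pos: [0.4789, -0.3263, 0.1687]
ee_rot: [-0.001, 0.697, 0.717, 0.0]
contact_force: [0.1, 0.3, 1.0]
opening: 0.022
grasp_force: 0.0
```

```bash
python3 - <<'E'
from h import *
b=cam('scene');a=cam('top');s=ctrl.read_state();print(s['ee_pos'],s['contact_force'],s['opening'])
print('pred',proj(b,(.48,-.3274,.0985)),proj(a,(.48,-.3274,.101)))
for n,c in(('sc',b),('top',a)):print(n,blobs(mask(c,'red'),3),blobs(mask(c,'yellow'),10))
for l in blobs(mask(b,'red'),15):print(onz(b,l[2],.0985))
O=np.array([.4797,-.3174,.03]);u=np.array([.0272,-.9996,0]);w=np.array([.9996,.0272,0])
for q in((.04,-.018,.01),(-.04,-.018,.01),(.04,-.018,.05)):print(proj(b,O+u*q[0]+w*q[1]+[0,0,q[2]]))
m=mask(b,'yellow')
for y in range(276,300,3):
    r=np.nonzero(m[y,350:440])[0]+350
    if len(r):print(y,r.min(),r.max(),len(r))
E
```

```text
[ 0.47893318 -0.32639205  0.16860773] [-0.67039811  0.16032132  0.33994018] 0.014072975152874994
pred [386.55422022 276.64478396] [430.78159018 274.83136398]
sc [(np.int32(37), [383, 275, 8, 7], [386.7, 278.0])] [(np.int32(94), [408, 226, 22, 11], [418.4, 231.3]), (np.int32(404), [367, 271, 32, 28], [383.7, 284.4]), (np.int32(128), [396, 299, 43, 21], [417.6, 309.6])]
top [(np.int32(20), [427, 272, 7, 8], [428.4, 274.4])] [(np.int32(228), [413, 187, 29, 8], [427.2, 190.4]), (np.int32(201), [408, 268, 26, 16], [420.1, 274.4]), (np.int32(11), [471, 279, 5, 3], [473.3, 280.0])]
[ 0.47589219 -0.33011567  0.0985    ]
[391.63919016 302.0808193 ]
[364.2811573  289.40272579]
[393.22917032 290.9101198 ]
276 369 381 13
279 368 394 17
282 368 398 24
285 368 398 19
288 367 397 18
291 372 397 13
294 385 396 12
297 387 394 8
```

Button is where expected, with the case against the lugs. I'll move down to just above it.

>>> send_rows(
  series=[
    {"jaw": 0,"tx": -1,"ty": 1,"tz": 20,"rx": 0,"ry": 0,"rz": 0},
    {"jaw": 0,"tx": -1,"ty": 1,"tz": 40,"rx": 0,"ry": 0,"rz": 0},
    {"jaw": 0,"tx": -1,"ty": 1,"tz": 54,"rx": 0,"ry": 0,"rz": 0},
    {"jaw": 0,"tx": -1,"ty": 1,"tz": 61,"rx": 0,"ry": 0,"rz": 0},
    {"jaw": 0,"tx": -1,"ty": 1,"tz": 64,"rx": 0,"ry": 0,"rz": 0},
    {"jaw": 0,"tx": -1,"ty": 1,"tz": 64,"rx": 0,"ry": 0,"rz": 0},
    {"jaw": 0,"tx": -1,"ty": 1,"tz": 64,"rx": 0,"ry": 0,"rz": 0},
  ],
)

```text
time_s: 11.8
ee_pos: [0.481, -0.3286, 0.1067]
ee_rot: [0.0, 0.697, 0.717, -0.0]
contact_force: [-0.1, -0.0, 1.1]
opening: 0.0002
grasp_force: 0.0
```

>>> send_rows(
  series=[
    {"jaw": 0,"tx": 0,"ty": 0,"tz": 1,"rx": 0,"ry": 0,"rz": 0},
    {"jaw": 0,"tx": 0,"ty": 0,"tz": 2,"rx": 0,"ry": 0,"rz": 0},
    {"jaw": 0,"tx": 0,"ty": 0,"tz": 3,"rx": 0,"ry": 0,"rz": 0},
    {"jaw": 0,"tx": 0,"ty": 0,"tz": 4,"rx": 0,"ry": 0,"rz": 0},
    {"jaw": 0,"tx": 0,"ty": 0,"tz": 5,"rx": 0,"ry": 0,"rz": 0},
    {"jaw": 0,"tx": 0,"ty": 0,"tz": 5,"rx": 0,"ry": 0,"rz": 0},
    {"jaw": 0,"tx": 0,"ty": 0,"tz": 5,"rx": 0,"ry": 0,"rz": 0},
  ],
)

```text
time_s: 12.38
ee_pos: [0.4806, -0.3284, 0.1012]
ee_rot: [-0.0, 0.697, 0.717, -0.0]
contact_force: [-0.1, -0.3, 0.9]
opening: 0.0004
grasp_force: 0.0
```

>>> send_rows(
  series=[
    {"jaw": 0,"tx": 0,"ty": 0,"tz": 1,"rx": 0,"ry": 0,"rz": 0},
    {"jaw": 0,"tx": 0,"ty": 0,"tz": 2,"rx": 0,"ry": 0,"rz": 0},
    {"jaw": 0,"tx": 0,"ty": 0,"tz": 3,"rx": 0,"ry": 0,"rz": 0},
    {"jaw": 0,"tx": 0,"ty": 0,"tz": 4,"rx": 0,"ry": 0,"rz": 0},
    {"jaw": 0,"tx": 0,"ty": 0,"tz": 4,"rx": 0,"ry": 0,"rz": 0},
    {"jaw": 0,"tx": 0,"ty": 0,"tz": 4,"rx": 0,"ry": 0,"rz": 0},
  ],
)

```text
time_s: 12.88
ee_pos: [0.4806, -0.3283, 0.0971]
ee_rot: [-0.0, 0.697, 0.717, 0.0]
contact_force: [-0.1, 0.7, -0.2]
opening: 0.0004
grasp_force: 0.0
```

```bash
python3 - <<'E'
from h import *
Z=[]
for i in range(4):
    b=cam('scene');s=ctrl.read_state();Z.append(np.r_[s['ee_pos'],s['contact_force']])
print(np.array(Z).round(4))
a=cam('top')
for n,c in(('sc',b),('top',a)):print(n,blobs(mask(c,'red'),3),blobs(mask(c,'yellow'),10)[1:])
print('tip proj',proj(b,s['ee_pos']))
for q in((.48,-.3274,.101),(.48,-.3274,.0965),(.471,-.3274,.101),(.471,-.3274,.091)):print(q,proj(b,q))
m=mask(b,'yellow')
for y in range(276,300,3):
    r=np.nonzero(m[y,350:440])[0]+350
    if len(r):print(y,r.min(),r.max(),len(r))
E
```

```text
[[ 0.4806 -0.3283  0.0972  0.4867 -0.0837  0.0634]
 [ 0.4807 -0.3284  0.0973  0.344  -0.1759  0.4154]
 [ 0.4807 -0.3284  0.0973  0.2987 -0.3217  0.4826]
 [ 0.4807 -0.3284  0.0973 -0.5858  0.1007  0.6462]]
sc [(np.int32(38), [383, 275, 8, 7], [386.7, 278.1])] [(np.int32(400), [367, 272, 32, 27], [383.9, 284.5]), (np.int32(132), [396, 299, 43, 21], [417.2, 309.4])]
top [] [(np.int32(124), [409, 268, 19, 15], [419.1, 272.8])]
tip proj [386.99665529 277.00522981]
(0.48, -0.3274, 0.101) [386.64563186 275.91961953]
(0.48, -0.3274, 0.0965) [386.48126897 277.22350296]
(0.471, -0.3274, 0.101) [384.87783581 277.92921509]
(0.471, -0.3274, 0.091) [384.52139758 280.82196808]
276 369 381 13
279 368 394 17
282 368 398 24
285 368 398 19
288 367 397 17
291 372 397 13
294 385 396 12
297 386 394 8
```

```bash
python3 - <<'E'
from h import *
b=cam('scene')
h=cv2.cvtColor(b['color'],cv2.COLOR_RGB2HSV).astype(int)
r=mask(b,'red');y=mask(b,'yellow')
for v in range(262,288):
    print(v,''.join('R' if r[v,x] else 'Y' if y[v,x] else '#' if h[v,x,2]<60 else 'r' if (h[v,x,0]<12 or h[v,x,0]>168) and h[v,x,1]>110 else '.' for x in range(365,405)))
print(two(cam('top'),(430.4,275.7),b,(387,278.5)))
for f in((-.010,-.018),(.010,-.018),(.010,.018),(-.010,.018)):print('tip corner',proj(b,(.4807+f[1],-.3284-f[0],.0973)))
for f in((-.010,-.009),(.010,-.009),(.010,.009),(-.010,.009)):print('btn corner',proj(b,(.480+f[1],-.3274-f[0],.101)),proj(b,(.480+f[1],-.3274-f[0],.091)))
E
```

```text
262 #############################...........
263 ..###########################...........
264 ....########################............
265 ......######################............
266 .........###################............
267 ............###############.............
268 ..............############..............
269 ................#########...............
270 ...................####..............#..
271 .......................................#
272 .......YYYYYY...........................
273 ......YYYYYYYYYY........................
274 .....YYYYYYYYYYYYY..rrr.................
275 .....YYYYYYYYYYYYY..RRrrr...............
276 ....YYYYYYYYYYYYY..rRRRRRrr.............
277 ...YYYYYYYYYYYYYY.rRRRRRRRr.............
278 ...YYYYYYYYYYYYYY.RRRRRRRRr.............
279 ...YYYYYYYYYYYYYY.RRRRRRRR.YYY..........
280 ...YYYYYYYYYYYYYY..rRRRRRrYYYYYY........
281 ...YYYYYYYYYYYYYYYYY.rRRr.YYYYYYY.......
282 ...YYYYY....YYYYYYYYYY...YYYYYYYYY......
283 ...YYYY.####...YYYYYYYYYYYYYYYYYYY......
284 ...YYY.##........YYYYYYYYYYYYYYYYY......
285 ...YYY.#..........YYYYYYYYYYYYYYYY......
286 ...YYY.#...........YYYYYYYYYYYYYY.......
287 ...YYY.#............YYYYYYYYYYYYY.......
(array([ 0.47953699, -0.32862061,  0.09293934]), np.float64(0.0015914877531087207))
tip corner [379.95815326 279.402447  ]
tip corner [386.97555408 282.69215342]
tip corner [393.94723104 274.62226141]
tip corner [387.01496032 271.46309537]
btn corner [381.38856141 276.30883616] [381.05240785 279.1986414 ]
btn corner [388.39571741 279.56287887] [388.01867336 282.45853133]
btn corner [391.89179969 275.5312101 ] [391.49973559 278.41924526]
btn corner [384.92732209 272.34250978] [384.57562949 275.22446816]
```

```bash
python3 - <<'E'
from h import *
c=cam('scene')['color'].astype(int)
for v in range(262,284):
    print(v,' '.join('%02x%02x%02x'%tuple(c[v,x]) for x in range(378,398)))
E
```

```text
262 1a1d1e 1a1c1d 1b1d1e 191d1d 19191d 18191c 1d1c20 1f2223 232426 25282b 24262a 252729 252729 242528 232325 312e2c 575044 786b57 887a62 8b7b63
263 1c1e1d 191b1c 1b1b1e 1b1d1d 1c1c1d 1b1b1c 191a1c 1e2123 212225 242629 242428 242528 252629 232528 242325 3a3632 60574a 81735f 8c7d66 8e7e67
264 181919 1a1c1d 1b1d1d 1c1e20 202223 1d1e1f 191b1d 1c1d1e 212325 242529 242428 242427 222527 252527 292929 433f38 696050 877a64 92826b 90816a
265 19191b 18191c 212222 232527 242627 232324 1d1f20 1d1d1f 1c1e20 212227 242628 222427 25272a 212325 2f2e2c 4d463e 726755 897a64 908169 8f8069
266 1b1d1d 1c1d1d 1f2122 232525 27292b 28292b 212225 1a1b1c 1e2022 1f2125 202125 212427 252628 27282a 383633 585248 776b5a 887a64 8d7f68 8c7d67
267 232523 1c1c1e 1b1c1d 212124 242528 27292b 202223 1a1c1d 1e1e21 232326 212326 202126 282a29 333130 49463f 645c50 7b6f5a 877861 887962 887962
268 403b31 2d2a27 242322 202020 1e1e21 202123 1d1d1d 1b1e1f 1e2122 222226 242428 232224 322f2e 44413c 58534a 706757 80725d 877760 85765f 857660
269 645a4a 544c3f 413a31 332f29 272523 1f1f1f 1c1e1d 1d1e20 1f2121 272828 2a2a2a 33322f 4743
[... 1367 characters left out ...]
d6927 5e4c21 4c2e19 56211b 601718 6d1d1d 761e1d 802320 87221f 8d2120 812d21 714824 836c30 9a8338 9f8743 98824b 917e53 897857
280 9d832b 9b822d 887429 6b5b23 503f1e 472d1b 4a2519 531d14 5e1a17 6c1a1a 781e1b 792721 703e23 796027 957e2b a88d2f ab8f34 a88e3c a38a43 9a844b
281 8a7428 937c2a 91792a 857028 726024 625220 5a4920 523d1e 4f2d1c 56231b 5f231c 623421 6e5424 8b7529 a4892c ae9230 af9330 b09333 ae9234 aa8f3d
282 665725 776425 846f27 897428 8b762a 857026 806c26 746225 625022 553f20 543b21 634d23 836e2a 9e842c ac9130 af9330 af932f b19530 b29530 b19536
283 443e32 504529 625324 756327 867127 90792a 927c2a 8e7829 836f27 746225 6e5c23 7f6b26 99822c a88d2e ae9231 af9230 af9331 b29531 b49531 b09534
```

The picture shows a gap between the closed fingertips (row ~270) and the button (rows 274–282). Closed, the fingers evidently end higher than the TCP, so I'll step down while watching the force.

>>> send_rows(
  series=[
    {"jaw": 0,"tx": 0,"ty": 0,"tz": 1,"rx": 0,"ry": 0,"rz": 0},
    {"jaw": 0,"tx": 0,"ty": 0,"tz": 2,"rx": 0,"ry": 0,"rz": 0},
    {"jaw": 0,"tx": 0,"ty": 0,"tz": 3,"rx": 0,"ry": 0,"rz": 0},
    {"jaw": 0,"tx": 0,"ty": 0,"tz": 3,"rx": 0,"ry": 0,"rz": 0},
  ],
)

```text
time_s: 13.62
ee_pos: [0.4805, -0.3282, 0.0939]
ee_rot: [-0.0, 0.697, 0.717, 0.0]
contact_force: [-0.6, 0.9, 0.1]
opening: 0.0005
grasp_force: 0.0
```

>>> send_rows(
  series=[
    {"jaw": 0,"tx": 0,"ty": 0,"tz": 1,"rx": 0,"ry": 0,"rz": 0},
    {"jaw": 0,"tx": 0,"ty": 0,"tz": 2,"rx": 0,"ry": 0,"rz": 0},
    {"jaw": 0,"tx": 0,"ty": 0,"tz": 2,"rx": 0,"ry": 0,"rz": 0},
  ],
)

```text
time_s: 13.87
ee_pos: [0.4805, -0.3283, 0.092]
ee_rot: [-0.0, 0.698, 0.717, 0.0]
contact_force: [-0.8, -0.3, -0.0]
opening: 0.0005
grasp_force: 0.0
```

>>> send_rows(
  series=[
    {"jaw": 0,"tx": 0,"ty": 0,"tz": 1,"rx": 0,"ry": 0,"rz": 0},
    {"jaw": 0,"tx": 0,"ty": 0,"tz": 2,"rx": 0,"ry": 0,"rz": 0},
    {"jaw": 0,"tx": 0,"ty": 0,"tz": 2,"rx": 0,"ry": 0,"rz": 0},
  ],
)

```text
time_s: 14.12
ee_pos: [0.4806, -0.3282, 0.09]
ee_rot: [-0.0, 0.698, 0.717, 0.0]
contact_force: [-0.4, 1.3, -0.5]
opening: 0.0007
grasp_force: 0.0
```

```bash
python3 - <<'E'
from h import *
b=cam('scene');c=b['color'].astype(int);s=ctrl.read_state();print(s['ee_pos'],s['contact_force'])
h=cv2.cvtColor(b['color'],cv2.COLOR_RGB2HSV).astype(int);r=mask(b,'red');y=mask(b,'yellow')
for v in range(250,284):
    print(v,''.join('R' if r[v,x] else 'Y' if y[v,x] else '#' if h[v,x,2]<60 else '.' for x in range(355,405)))
E
```

```text
[ 0.4806226  -0.32826632  0.09008066] [ 1.06174897 -0.31830469 -0.54944931]
250 .......#########################################..
251 .......########################################...
252 ......########################################....
253 ......##############################.....#####....
254 ......##############################......####....
255 .....###############################......###.....
256 .....###############################......##......
257 ......##############################......##......
258 ......##############################....###.......
259 ......##############################..###.........
260 ......##################################..........
261 ......#################################...........
262 ......#################################...........
263 ......#################################...........
264 ........###############################...........
265 ..........############################............
266 .............#########################............
267 ................######################............
268 ..................###################.............
269 .....................###############..............
270 .......................############............##.
271 ..................YYYYYY.#########...............#
272 .................YYYYYYYYY..#####.................
273 ................YYYYYYYYYYYYY.##..................
274 ...............YYYYYYYYYYYYYY.....................
275 ...............YYYYYYYYYYYYY..RR..................
276 ..............YYYYYYYYYYYYY...RRRRR...............
277 .............YYYYYYYYYYYYYY..RRRRRRR..............
278 .............YYYYYYYYYYYYYY.RRRRRRRR..............
279 .............YYYYYYYYYYYYYY.RRRRRRRR.YYY..........
280 .............YYYYYYYYYYYYYY..RRRRRR.YYYYYY........
281 .............YYYYYYYYYYYYYYYYY..RR..YYYYYYY.......
282 .............YYYYY....YYYYYYYYYY...YYYYYYYYY......
283 .............YYYY.####...YYYYYYYYYYYYYYYYYYY......
```

```bash
python3 - <<'E'
from h import *
b=cam('scene');p=np.array([.4806,-.3283,.0901])
for n,hx,hy,z in(('body187x',.0935,.0375,.064),('body75x',.0375,.0935,.064),('finger tip',.0175,.009,0),('finger top',.0175,.009,.064),('tip+20',.0175,.009,.02)):
    print(n,[proj(b,p+[i*hx,j*hy,z]).round(1).tolist() for i,j in((-1,1),(-1,-1),(1,-1),(1,1))])
E
```

```text
body187x [[355.6, 275.2], [383.5, 288.5], [420.1, 246.0], [393.9, 235.3]]
body75x [[348.6, 253.5], [417.0, 284.7], [431.0, 266.8], [364.4, 238.3]]
finger tip [[380.1, 281.5], [386.4, 284.5], [393.2, 276.7], [386.9, 273.8]]
finger top [[382.3, 262.5], [388.8, 265.4], [395.8, 257.7], [389.3, 254.8]]
tip+20 [[380.8, 275.7], [387.1, 278.7], [394.0, 270.9], [387.7, 268.0]]
```

>>> send_rows(
  series=[
    {"jaw": 0,"tx": 0,"ty": 0,"tz": 1.5,"rx": 0,"ry": 0,"rz": 0},
    {"jaw": 0,"tx": 0,"ty": 0,"tz": 3,"rx": 0,"ry": 0,"rz": 0},
    {"jaw": 0,"tx": 0,"ty": 0,"tz": 4,"rx": 0,"ry": 0,"rz": 0},
    {"jaw": 0,"tx": 0,"ty": 0,"tz": 4,"rx": 0,"ry": 0,"rz": 0},
  ],
)

```text
time_s: 14.55
ee_pos: [0.4805, -0.3282, 0.0859]
ee_rot: [-0.0, 0.697, 0.717, 0.0]
contact_force: [-0.8, 0.8, -0.5]
opening: 0.0003
grasp_force: 0.0
```

>>> send_rows(
  series=[
    {"jaw": 0,"tx": 0,"ty": 0,"tz": 1.5,"rx": 0,"ry": 0,"rz": 0},
    {"jaw": 0,"tx": 0,"ty": 0,"tz": 3,"rx": 0,"ry": 0,"rz": 0},
    {"jaw": 0,"tx": 0,"ty": 0,"tz": 4,"rx": 0,"ry": 0,"rz": 0},
    {"jaw": 0,"tx": 0,"ty": 0,"tz": 4,"rx": 0,"ry": 0,"rz": 0},
  ],
)

```text
time_s: 14.88
ee_pos: [0.4805, -0.3282, 0.0819]
ee_rot: [-0.0, 0.697, 0.717, 0.0]
contact_force: [-0.0, -1.4, 0.6]
opening: 0.0004
grasp_force: 0.0
```

```bash
python3 - <<'E'
from h import *
b=cam('scene');s=ctrl.read_state();print(s['ee_pos'],s['contact_force'],s['joint_pos'])
h=cv2.cvtColor(b['color'],cv2.COLOR_RGB2HSV).astype(int);r=mask(b,'red');y=mask(b,'yellow')
for v in range(225,284,1):
    print(v,''.join('R' if r[v,x] else 'Y' if y[v,x] else '#' if h[v,x,2]<45 else '+' if h[v,x,2]<70 else '.' for x in range(350,425)))
E
```

```text
[ 0.48058979 -0.32827846  0.08205523] [-0.51741969  0.47972557  0.18362119] [-8.03081375e-01  3.31320275e-01  1.68469804e+00 -9.47920550e-06
  1.12587171e+00 -8.30104262e-01]
225 ........................+############++++.............++#####+++++++++.....
226 .......................+#################++++.....++++#######+++++++++.....
227 ......................++######################++############++++++++++.....
228 ......................+#####################################+++#+#++#+.....
229 .....................++++##################################+++######+......
230 .........................++################################++#######+.Y....
231 ...........................+#############################+++#######+.YYYYY.
232 ............................######################+######+++#######+.YYYYYY
233 ................+...........+################++++++####+++###++++##+.YYYYYY
234 ............................#################+++++++####+###++..+##+..YYYYY
235 ............................####################+++##++++++++...+##+.....YY
236 ...........................+#############
[... 3094 characters left out ...]
.....YYYYYYYYYYY++###+........................+++++.........
276 ...................YYYYYYYYYYYYY..++.RRR........................+++++......
277 ..................YYYYYYYYYYYYYY..RRRRRRR..........................++++....
278 ..................YYYYYYYYYYYYYY.RRRRRRRR............................++++..
279 ..................YYYYYYYYYYYYYY.RRRRRRRR.YYY..........................++++
280 ..................YYYYYYYYYYYYYY..RRRRRR.YYYYYY..........................++
281 ..................YYYYYYYYYYYYYYYYY..RR..YYYYYYY...........................
282 ..................YYYYY....YYYYYYYYYY...YYYYYYYYY..........................
283 ..................YYYY+++++++.YYYYYYYYYYYYYYYYYYY..........................
```

>>> send_rows(
  series=[
    {"jaw": 0,"tx": 0,"ty": 0,"tz": 1.5,"rx": 0,"ry": 0,"rz": 0},
    {"jaw": 0,"tx": 0,"ty": 0,"tz": 3,"rx": 0,"ry": 0,"rz": 0},
    {"jaw": 0,"tx": 0,"ty": 0,"tz": 4,"rx": 0,"ry": 0,"rz": 0},
    {"jaw": 0,"tx": 0,"ty": 0,"tz": 4,"rx": 0,"ry": 0,"rz": 0},
  ],
)

```text
time_s: 15.27
ee_pos: [0.4805, -0.3283, 0.0779]
ee_rot: [-0.0, 0.697, 0.717, -0.0]
contact_force: [-0.7, -0.9, 0.4]
opening: 0.0006
grasp_force: 0.0
```

```bash
python3 - <<'E'
from h import *
b=cam('scene')
u=np.array([.14,-.99,0]);w=np.array([.99,.14,0])
def show(p,u,w,h,op,f,o):
    for n,x,y,z in(('bodyNearTail',-.0375,-.0935,h),('bodyNearNose',.0375,-.0935,h),('fingNear tip outer',0,-op/2-.0175,0),('fing tip inner',0,-op/2,0),('fing far tip',0,op/2+.0175,0)):
        q=proj(b,np.array(p)+u*x+w*y+[0,0,z]);print(n,q.round(1),'crop',((q-o[0]+.5)*f-.5+o[1]).round())
print('g (62)');show((.4298,.0806,.0504),u,w,.064,.062,4,(np.array([210,185]),np.array([0,300])))
u=np.array([.0272,-.9996,0]);w=np.array([.9996,.0272,0])
print('k2 (36)');show((.4827,-.4294,.161),u,w,.064,.036,10,(np.array([400,250]),np.zeros(2)))
s=ctrl.read_state()
print('now');show(s['ee_pos'],u,w,.064,0,1,(np.zeros(2),np.zeros(2)))
h=cv2.cvtColor(b['color'],cv2.COLOR_RGB2HSV).astype(int);r=mask(b,'red');y=mask(b,'yellow')
for v in range(258,290,1):
    print(v,''.join('R' if r[v,x] else 'Y' if y[v,x] else '#' if h[v,x,2]<45 else '+' if h[v,x,2]<70 else '.' for x in range(350,415)))
E
```

```text
g (62)
bodyNearTail [221.3 238.5] crop [ 47. 515.]
bodyNearNose [243.9 246.7] crop [137. 548.]
fingNear tip outer [244.6 251.2] crop [140. 566.]
fing tip inner [248.2 247.7] crop [154. 552.]
fing far tip [263.5 232.7] crop [215. 492.]
k2 (36)
bodyNearTail [398.4 270.3] crop [-12. 207.]
bodyNearNose [431.1 284.2] crop [315. 346.]
fingNear tip outer [421.7 283. ] crop [221. 335.]
fing tip inner [424.8 278.6] crop [253. 291.]
fing far tip [434.1 265.8] crop [345. 162.]
now
bodyNearTail [356.  279.6] crop [356. 280.]
bodyNearNose [384.3 292.5] crop [384. 293.]
fingNear tip outer [383.  286.5] crop [383. 287.]
fing tip inner [386.2 282.5] crop [386. 283.]
fing far tip [389.4 278.6] crop [389. 279.]
258 ..........+#####++++++++++++++++++++++++.....++###+..............
259 ..........+######++++++++++++++++++++++++.....+##+...............
260 .........+###########++++++++++++++++++++.....+#+................
261 ..........+#############+++++++++++++++++.....++.................
262 ..........+################++++++++++++++...+++..................
263 ..........+#################++++++++++#++++
[... 1142 characters left out ...]

280 ..................YYYYYYYYYYYYYY.+.RRRRR.YYYYYY..................
281 ..................YYYYYYYYYYYYYYYYY..RR..YYYYYYY.................
282 ..................YYYYY....YYYYYYYYYY...YYYYYYYYY................
283 ..................YYYY+++++++.YYYYYYYYYYYYYYYYYYY................
284 ..................YYY.+++...+++.YYYYYYYYYYYYYYYYY................
285 ......+...........YYY+++......++.YYYYYYYYYYYYYYYY................
286 .....++...........YYY+++.......++.YYYYYYYYYYYYYY.................
287 ....+++..........YYYY.++........++.YYYYYYYYYYYYY.................
288 ..++++...........YYYY.++.........++YYYYYYYYYYYYY.................
289 ++++............+.YYYY.++.........+.YYYYYYYYYYYY.................
```

Consistent with fingers that swing inward and rise as they close. Continuing gently.

>>> send_rows(
  series=[
    {"jaw": 0,"tx": 0,"ty": 0,"tz": 1.5,"rx": 0,"ry": 0,"rz": 0},
    {"jaw": 0,"tx": 0,"ty": 0,"tz": 3,"rx": 0,"ry": 0,"rz": 0},
    {"jaw": 0,"tx": 0,"ty": 0,"tz": 4,"rx": 0,"ry": 0,"rz": 0},
    {"jaw": 0,"tx": 0,"ty": 0,"tz": 4,"rx": 0,"ry": 0,"rz": 0},
  ],
)

```text
time_s: 15.65
ee_pos: [0.4805, -0.3282, 0.0739]
ee_rot: [-0.0, 0.698, 0.717, 0.0]
contact_force: [-0.2, 0.3, 0.5]
opening: 0.0004
grasp_force: 0.0
```

>>> send_rows(
  series=[
    {"jaw": 0,"tx": 0,"ty": 0,"tz": 1.5,"rx": 0,"ry": 0,"rz": 0},
    {"jaw": 0,"tx": 0,"ty": 0,"tz": 3,"rx": 0,"ry": 0,"rz": 0},
    {"jaw": 0,"tx": 0,"ty": 0,"tz": 3,"rx": 0,"ry": 0,"rz": 0},
    {"jaw": 0,"tx": 0,"ty": 0,"tz": 3,"rx": 0,"ry": 0,"rz": 0},
  ],
)

```text
time_s: 15.98
ee_pos: [0.4806, -0.3283, 0.0711]
ee_rot: [-0.0, 0.698, 0.717, 0.0]
contact_force: [-0.5, 0.6, -0.6]
opening: 0.0005
grasp_force: 0.0
```

```bash
python3 - <<'E'
from h import *
b=cam('scene');s=ctrl.read_state();print(s['ee_pos'],s['contact_force'])
h=cv2.cvtColor(b['color'],cv2.COLOR_RGB2HSV).astype(int);r=mask(b,'red');y=mask(b,'yellow')
for v in range(262,284,1):
    print(v,''.join('R' if r[v,x] else 'Y' if y[v,x] else '#' if h[v,x,2]<45 else '+' if h[v,x,2]<70 else '.' for x in range(350,415)))
E
```

```text
[ 0.48062004 -0.328325    0.07116102] [-0.26634697 -0.45117274 -0.24197538]
262 .........+##########+++++++++++++++++++++.....+#+................
263 ..........##############+++++++++++++++++.....++.................
264 ..........+#############+#+++++++++++++++..++++..................
265 .+........+################+++++++++++++++++++...................
266 ++........+################+++++++++++++++++.....................
267 +++.......+###+#################+++++#+++##+.....................
268 ++........+########################+++++###......................
269 .+........+###########################+###+.........+............
270 ............++############################+.........+++..........
271 ...............++#########################+.........++++++.......
272 .................++#######################+............+++++.....
273 ...................+#####################+................++++...
274 .....................++#################++..................++++.
275 ...................YYY.++##############+.....................++++
276 ...................YYYYYY++###########+.R.......................+
277 ..................YYYYYYYYY.+########+.RR........................
278 ..................YYYYYYYYYYY.+#####+.RRR........................
279 ..................YYYYYYYYYYYYY+####+RRRR.YYY....................
280 ..................YYYYYYYYYYYYYY.+#+.RRR.YYYYYY..................
281 ..................YYYYYYYYYYYYYYYYY..RR..YYYYYYY.................
282 ..................YYYYY.....YYYYYYYYY...YYYYYYYYY................
283 ..................YYYY+++++++.YYYYYYYYYYYYYYYYYYY................
```

>>> send_rows(
  series=[
    {"jaw": 0,"tx": 0,"ty": 0,"tz": 1.5,"rx": 0,"ry": 0,"rz": 0},
    {"jaw": 0,"tx": 0,"ty": 0,"tz": 3,"rx": 0,"ry": 0,"rz": 0},
    {"jaw": 0,"tx": 0,"ty": 0,"tz": 3,"rx": 0,"ry": 0,"rz": 0},
    {"jaw": 0,"tx": 0,"ty": 0,"tz": 3,"rx": 0,"ry": 0,"rz": 0},
  ],
)

```text
time_s: 16.37
ee_pos: [0.4806, -0.3283, 0.0681]
ee_rot: [-0.0, 0.697, 0.717, -0.0]
contact_force: [0.6, -0.1, -0.5]
opening: 0.0006
grasp_force: 0.0
```

>>> send_rows(
  series=[
    {"jaw": 0,"tx": 0,"ty": 0,"tz": 1.5,"rx": 0,"ry": 0,"rz": 0},
    {"jaw": 0,"tx": 0,"ty": 0,"tz": 3,"rx": 0,"ry": 0,"rz": 0},
    {"jaw": 0,"tx": 0,"ty": 0,"tz": 3,"rx": 0,"ry": 0,"rz": 0},
    {"jaw": 0,"tx": 0,"ty": 0,"tz": 3,"rx": 0,"ry": 0,"rz": 0},
  ],
)

```text
time_s: 16.7
ee_pos: [0.4809, -0.3286, 0.0655]
ee_rot: [0.0, 0.697, 0.717, -0.0]
contact_force: [0.3, -0.0, 1.7]
opening: 0.0007
grasp_force: 1.3
```

>>> send_rows(
  series=[
    {"jaw": 0,"tx": 0,"ty": 0,"tz": 0.5,"rx": 0,"ry": 0,"rz": 0},
    {"jaw": 0,"tx": 0,"ty": 0,"tz": 1,"rx": 0,"ry": 0,"rz": 0},
    {"jaw": 0,"tx": 0,"ty": 0,"tz": 1.5,"rx": 0,"ry": 0,"rz": 0},
    {"jaw": 0,"tx": 0,"ty": 0,"tz": 1.5,"rx": 0,"ry": 0,"rz": 0},
    {"jaw": 0,"tx": 0,"ty": 0,"tz": 1.5,"rx": 0,"ry": 0,"rz": 0},
  ],
)

```text
time_s: 17.12
ee_pos: [0.4809, -0.3286, 0.0641]
ee_rot: [0.0, 0.697, 0.717, -0.0]
contact_force: [0.2, 0.2, 4.5]
opening: 0.0004
grasp_force: 2.6
```

Contact. Pressing the button down.

>>> send_rows(
  series=[
    {"jaw": 0,"tx": 0,"ty": 0,"tz": 0.7,"rx": 0,"ry": 0,"rz": 0},
    {"jaw": 0,"tx": 0,"ty": 0,"tz": 1.4,"rx": 0,"ry": 0,"rz": 0},
    {"jaw": 0,"tx": 0,"ty": 0,"tz": 2.1,"rx": 0,"ry": 0,"rz": 0},
    {"jaw": 0,"tx": 0,"ty": 0,"tz": 3,"rx": 0,"ry": 0,"rz": 0},
    {"jaw": 0,"tx": 0,"ty": 0,"tz": 3,"rx": 0,"ry": 0,"rz": 0},
    {"jaw": 0,"tx": 0,"ty": 0,"tz": 3,"rx": 0,"ry": 0,"rz": 0},
  ],
)

```text
time_s: 17.62
ee_pos: [0.4811, -0.3294, 0.0618]
ee_rot: [0.001, 0.697, 0.717, -0.0]
contact_force: [-1.9, -0.8, 8.3]
opening: 0.0002
grasp_force: 4.1
```

>>> send_rows(
  series=[
    {"jaw": 0,"tx": 0,"ty": 0,"tz": 0.7,"rx": 0,"ry": 0,"rz": 0},
    {"jaw": 0,"tx": 0,"ty": 0,"tz": 1.4,"rx": 0,"ry": 0,"rz": 0},
    {"jaw": 0,"tx": 0,"ty": 0,"tz": 2,"rx": 0,"ry": 0,"rz": 0},
    {"jaw": 0,"tx": 0,"ty": 0,"tz": 2,"rx": 0,"ry": 0,"rz": 0},
    {"jaw": 0,"tx": 0,"ty": 0,"tz": 2,"rx": 0,"ry": 0,"rz": 0},
  ],
)

```text
time_s: 18.03
ee_pos: [0.4813, -0.3295, 0.0614]
ee_rot: [0.001, 0.697, 0.717, -0.0]
contact_force: [-6.0, 3.1, 19.8]
opening: 0.0006
grasp_force: 9.9
```

The button is home (20 N, about 4.4 mm travel). Retreating straight up, then checking.

>>> send_rows(
  series=[
    {"jaw": 0,"tx": 0,"ty": 0,"tz": -3,"rx": 0,"ry": 0,"rz": 0},
    {"jaw": 0,"tx": 0,"ty": 0,"tz": -8,"rx": 0,"ry": 0,"rz": 0},
    {"jaw": 0,"tx": 0,"ty": 0,"tz": -20,"rx": 0,"ry": 0,"rz": 0},
    {"jaw": 0,"tx": 0,"ty": 0,"tz": -45,"rx": 0,"ry": 0,"rz": 0},
    {"jaw": 0,"tx": 0,"ty": 0,"tz": -80,"rx": 0,"ry": 0,"rz": 0},
    {"jaw": 0,"tx": 0,"ty": 0,"tz": -120,"rx": 0,"ry": 0,"rz": 0},
    {"jaw": 0,"tx": 0,"ty": 0,"tz": -160,"rx": 0,"ry": 0,"rz": 0},
    {"jaw": 0,"tx": 0,"ty": 0,"tz": -200,"rx": 0,"ry": 0,"rz": 0},
    {"jaw": 0,"tx": 0,"ty": 0,"tz": -230,"rx": 0,"ry": 0,"rz": 0},
    {"jaw": 0,"tx": 0,"ty": 0,"tz": -230,"rx": 0,"ry": 0,"rz": 0},
  ],
)

```text
time_s: 18.87
ee_pos: [0.483, -0.3305, 0.2975]
ee_rot: [0.006, 0.697, 0.717, -0.0]
contact_force: [-0.3, -0.5, 0.6]
opening: 0.0004
grasp_force: 0.0
```

>>> send_rows(
  series=[
    {"jaw": 0,"tx": 20,"ty": -20,"tz": 0,"rx": 0,"ry": 0,"rz": 0},
    {"jaw": 0,"tx": 50,"ty": -40,"tz": 0,"rx": 0,"ry": 0,"rz": 0},
    {"jaw": 0,"tx": 85,"ty": -60,"tz": 0,"rx": 0,"ry": 0,"rz": 0},
    {"jaw": 0,"tx": 120,"ty": -70,"tz": 0,"rx": 0,"ry": 0,"rz": 0},
    {"jaw": 0,"tx": 155,"ty": -80,"tz": 0,"rx": 0,"ry": 0,"rz": 0},
    {"jaw": 0,"tx": 190,"ty": -80,"tz": 0,"rx": 0,"ry": 0,"rz": 0},
    {"jaw": 0,"tx": 220,"ty": -80,"tz": 0,"rx": 0,"ry": 0,"rz": 0},
    {"jaw": 0,"tx": 220,"ty": -80,"tz": 0,"rx": 0,"ry": 0,"rz": 0},
    {"jaw": 0,"tx": 220,"ty": -80,"tz": 0,"rx": 0,"ry": 0,"rz": 0},
  ],
)

```text
time_s: 19.62
ee_pos: [0.3946, -0.1095, 0.2888]
ee_rot: [0.0, 0.696, 0.718, -0.0]
contact_force: [0.4, -0.8, 0.0]
opening: 0.0006
grasp_force: 0.0
```

```bash
python3 - <<'E'
from h import *
b=cam('scene');a=cam('top');s=ctrl.read_state();print(s['ee_pos'],s['contact_force'])
for n,c in(('sc',b),('top',a)):print(n,blobs(mask(c,'red'),3),blobs(mask(c,'yellow'),10))
for z in(.101,.0965):
    q=(.4800,-.3274,z);print(z,proj(b,q),proj(a,q))
h=cv2.cvtColor(b['color'],cv2.COLOR_RGB2HSV).astype(int);r=mask(b,'red');y=mask(b,'yellow')
for v in range(266,322):
    print(v,''.join('R' if r[v,x] else 'Y' if y[v,x] else '#' if h[v,x,2]<45 else 'r' if (h[v,x,0]<12 or h[v,x,0]>168) and h[v,x,1]>110 else '.' for x in range(362,446)))
E
```

```text
[ 0.39475147 -0.11110861  0.28864969] [-0.48273649  0.08855845 -0.19538901]
sc [(np.int32(32), [383, 276, 8, 6], [386.8, 278.8])] [(np.int32(93), [408, 226, 22, 11], [418.5, 231.3]), (np.int32(407), [367, 271, 32, 29], [383.7, 284.6]), (np.int32(124), [395, 299, 43, 22], [417.2, 310.0])]
top [(np.int32(65), [427, 272, 9, 8], [430.6, 275.5]), (np.int32(12), [440, 284, 3, 5], [441.0, 286.2])] [(np.int32(227), [413, 187, 29, 8], [427.2, 190.4]), (np.int32(733), [406, 268, 85, 17], [440.2, 277.2])]
0.101 [386.64563186 275.91961953] [430.78159018 274.83136398]
0.0965 [386.48126897 277.22350296] [430.42579775 275.08321749]
266 ....................................................................................
267 ....................................................................................
268 ....................................................................................
269 ....................................................................................
270 ....................................................................................
271 ...........YY.............
[... 3808 characters left out ...]
......................................................YYYYYYY................
315 ................................................................YYYYYY..............
316 ..................................................................YYYYYYY...........
317 ....................................................................YYYYYYY.........
318 .....................................................................YYYYYYY........
319 .......................................................................YYYYY........
320 .........................................................................YYY........
321 ....................................................................................
```

The button now sits about 1 px lower (the pressed amount), the case has not moved, and the blade still reaches the rail end. Handing in.

```bash
python3 -c "
from cell import hand_in
print(hand_in())"
```

```text
the job is handed in; nothing more can be done
None
```

I handed in the job at about 20 s: the tape is hooked on the rail end, set down and released with its front at the lugs, and its lock button pressed home (about 4.4 mm of travel at 20 N).

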